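Fit a bayonet bulb in the block lamp and switch it on

ROBOT

A 6-joint arm with a two-finger parallel gripper is mounted at the origin on the work surface. World frame = base frame: x ahead of the robot, y to its left, z up, the work surface at z = 0. Lengths are in m, angles in degrees, forces in N, time in s.
With the tool pointing down it reaches from about 0.375 to 0.9 m from the base axis. Payload 3.1 kg.
Tool frame: the origin (TCP) lies at the very end of the fingers, on their centre line; the grasp point (between the pads) lies 19 mm behind it; z points along the fingers, y is the line along which they close (so a half turn about z gives the same grasp; the last joint's range is limited). The gripper opens to 87 mm and grips with 3 to 60 N. Pads are 19 mm wide; open, the fingers measure 117 mm over their backs; the gripper's body (75 mm by 190 mm) begins 51 mm behind the grasp point.
Start: joints at [56.809, 30.224, 82.088, -0, 67.689, -10.227], TCP at [0.244, 0.575, 0.223] pointing down, gripper open.
Joint ranges: [-176.69, 176.69], [-43.24, 126.21], [12.49, 139.97], [-82, 262], [0, 151.66], [-163.58, 163.58]. Speed limits (degrees/s): [159.86, 159.86, 180, 180, 180, 180].

INTERFACE

Orientations are given as a 3x3 rotation matrix whose columns are the frame's x, y, z axes.
In Python, from rig import bot, imaging gives the robot as it stands.
- The arm moves only by the tool drive_tool, never from a script. Its argument "deltas" is text: rows parted by semicolons, each of 5 numbers parted by spaces: the finger opening in mm, from 0 to 87, then the shift along the world's x, y, z in mm, then the turn about the world's z in rad. In form: jaw dx dy dz twist; .... A call has 1 to 12 rows; each row is the pose to reach, as a shift and turn from the pose commanded when the call began; what a row does not reach only later rows make up. A row lasts 1/10 s, in which the tool goes at most 50 mm and 8.59 degrees, less where a joint would pass 70% of its speed; a pose out of reach is approached as far as the arm can. A call with a gripper value outside its range is refused whole. The fingers move at their own pace and stop on an object; the grip force is fixed at half the most. Time passes only in rows, so rows that repeat a pose let the fingers close. It gives the time, the measured TCP pose, the force, the opening and the grip force at its end, in the units of the state.
- bot.read_state(): the state, without advancing time (a new reading comes with each control period).
- imaging.capture(name): name is "scene" or "top" or "wrist"; returns the picture (420x560x3 uint8, red, green, blue); there is no depth.
- imaging.camera_model(name): a dict with "fx", "fy", "cx", "cy" (pixels), "T" (4x4, takes a point from camera to world coordinates). Camera axes: x right, y down, z forward; pixel columns grow to the right and rows downward; lengths in m; the calibration is good to about 2 mm. A picture is of the moment at which its call begins: read the wrist's pose just before it. camera_model takes no time and is no camera call; for the wrist camera it gives the pose at the moment of the call.
- bot.hand_in(): hands the job in; it is judged then, once.
The state is a dict: "time_s": time; "joint_positions": joint angles; "qvel": joint speeds; "tau": joint torques, N m; "position": TCP position; "tcp_rot": TCP orientation; "force": force on the tool from outside, world axes, zero at the start; "moment": the same for the moment, N m; "opening": opening from 0.0 (shut) to 1.0 (fully open); "grasp_force": force on a finger pad.
Only numpy, scipy, OpenCV 4.12 (cv2) and the standard library are available. Lean on these libraries where they do the work, as an engineer would, in place of code of your own. Each camera call takes 0.05 s, during which the arm holds its last target. There are 200 camera calls.

TASK

Fit the tall tubular bulb from the card tray into the wooden block lamp: it has a bayonet cap, so push it in against the spring, turn it clockwise and let it come back up into its notches, then let go of it. Then switch the lamp on by pressing down the raised end of its rocker switch. Leave the round bulb, the thread spool, the amber bottle and the brass stacker where they stand.

Things in the scene. Friction and masses are not known exactly. Their poses are not given: they have to be found in the camera images.
- bulb: Tall tubular LED bulb, 127.5 mm long, 0.09 kg, loose, upright in one of the tray's two holes, cap down. Origin: centre of the cap's underside, z up its axis. Metal cap 22 mm in diameter from 0 to 26 mm, foot tapered to 15 mm; white collar 41 mm in diameter from 26 to 50 mm; plain straight tube 39 mm in diameter from 50 to 114 mm (grip it here); domed top
- bulb_pins (a point): Point on the bulb's axis 9 mm above its foot, axes as the bulb's. Two bayonet pins, 3.2 mm thick, stick out of the cap here on opposite sides along +x and -x, 31 mm over both. A raised grey rib on the collar stands right above each pin. A half turn about z makes no difference
- tray: Low brown card tray, 85 mm (x) by 170 mm (y) by 42 mm high, stays put; origin under its centre. Its top has two 35 mm square holes, 42 mm from the centre along +y and along -y: the tubular bulb hangs by its collar in either one, the round bulb in the other
- round_bulb: Small round-headed bulb, 45 mm in diameter, in the other hole of the tray; its top stands 49 mm above the tray's top. Leave it. Origin: centre of the underside of its cap
- lamp: Block lamp: dark wooden plinth 125 mm (x) by 255 mm (y) by 45 mm high, heavy and fast on the bench; origin under its centre. On top, 60 mm from the centre towards +y, an upright brass bayonet lampholder with its open mouth 103 mm above the bench; 78 mm from the centre towards -y, a black rocker switch
- lamp_slots (a point): Centre of the lampholder's mouth, 103 mm above the bench, z up. Barrel 24.4 mm in diameter inside, 32 outside, with two opposite slots open at the top, 6 mm wide, along +x and -x of this point: the pins go down these. With pin centres 3.6 mm below the mouth the cap meets the spring contacts (6 N there, 0.7 N more per mm); the slots' foot stops them at 12.9 mm
- lamp_notches (a point): The same point, x axis along the two locking notches, 41.3 degrees (0.721 rad) clockwise of the slots seen from above. The pins pass from slot to notch only when pressed 9.6 to 12.9 mm below the mouth; the turn stops at the notches. Let up there, the spring lifts them 5 mm into the notches: pin centres about 4.5 mm, bulb's origin 13.5 mm below the mouth, locked
- switch (a joint): Rocker switch of the lamp, rad: 0 = off, its outer end (away from the lampholder) raised; 0.4 = on, that end fully down. It stays where it is left; about 2.5 N on the raised end moves it
- switch_press (a point): Point on the top of the raised outer end of the rocker, 16 mm from its pivot and about 62 mm above the bench when off; it goes down some 6.5 mm to on. Rocker 28 mm (lamp x) by 46 mm (lamp y)
- spool: Small wooden thread spool, 34 mm wide and 46 mm tall, standing loose near the middle of the bench; leave it. Origin under its centre
- cement: Small amber bottle, 36 mm wide and 75 mm tall, standing loose near the middle of the bench; leave it. Origin under its centre
- stacker: Brass hair stacker (a waisted cylinder), 38 mm wide and 70 mm tall, standing loose near the middle of the bench; leave it. Origin under its centre
Things that resemble listed ones, but are neither listed nor needed, are in the scene too. What is shaped like the bulb but black or turquoise is not meant.

How it is judged (in metres and radians):
On the way, in this order (a step that is already met when the one before it is completed fails the run):
1. the bulb is pushed down into the lampholder against its spring (horizontal distance between bulb and lamp_slots below 0.005 m and z of bulb in the frame of lamp_slots below -0.0175 m), for 0.05 s.
2. the bulb is locked in the lampholder's notches and has been let go (horizontal distance between bulb and lamp_notches below 0.003 m and z of bulb in the frame of lamp_notches between -0.016 and -0.0115 m and angle between the x axis of bulb and the x axis of lamp_notches, either way round below 0.16 rad and contact force between bulb and the fingers below 0.1 N), for 0.2 s.
3. the rocker switch is pressed over to on (value of joint switch above 0.3 rad), for 0.1 s.
At the end, for the whole second after the job is handed in: The tubular bulb stands upright (within 5 degrees) and at rest in the lampholder, its pins up in the locking notches (within 9 degrees of them; the bulb's origin 11.5 to 16 mm below the mouth and within 3 mm of the lampholder's axis), and the rocker switch is over to on (above 0.3 rad) (horizontal distance between bulb and lamp_notches below 0.003 m and z of bulb in the frame of lamp_notches between -0.016 and -0.0115 m and angle between the x axis of bulb and the x axis of lamp_notches, either way round below 0.16 rad and angle between bulb's own z axis and vertical below 0.09 rad and linear speed of bulb below 0.02 m/s and value of joint switch above 0.3 rad); the robot touches nothing.
It fails at once if the tubular bulb falls on the bench (contact force between bulb and table above 0.5 N).
It fails at once if the round bulb is disturbed (moved more than 20 mm) (distance of round_bulb from where it was at the start of the episode above 0.02 m).
It fails at once if the thread spool, the amber bottle or the brass stacker is shifted more than 30 mm (distance of any of spool, cement, stacker from where it was at the start of the episode above 0.03 m).
It also fails if it takes over 58 s, if anything falls off the work surface, if the arm or the gripper's body presses on something with over 40 N, if the wrist force passes 120 N, or if a joint passes its speed limit or range.

## Working session

There is one attempt and no reset: what is moved stays moved. The work goes in short steps, Python scripts to look and compute and a tool call to move; the robot and the scene stay as the last step left them, time stands still between calls to the robot, and variables do not carry over. Pictures are saved under pics/ and viewed, at most 10 in all, crops included, and the job is handed in when it is done.

Besides the shell and the picture viewer there is one more tool, called after "Request:" as name(argument=value, ...) on one line, values as JSON. drive_tool: Moves the arm, as the interface text tells. Its arguments: {"type":"object","properties":{"deltas":{"type":"string"}},"required":["deltas"]}

```bash
mkdir -p pics
python3 - <<'E'
from rig import bot, imaging
import cv2, numpy as np
for n in ("top","scene"):
    im=imaging.capture(n); cv2.imwrite(f"pics/{n}0.png",im[:,:,::-1])
    m=imaging.camera_model(n); print(n,m["fx"],m["cx"],m["cy"],np.round(m["T"],3).tolist())
s=bot.read_state(); print(s["time_s"],s["position"],np.round(s["tcp_rot"],3).tolist(),s["opening"])
E
```

```text
top 425.3875178703457 286.33672412170756 211.8523858738793 [[0.024, -0.989, 0.143, 0.403], [-0.999, -0.027, -0.02, 0.007], [0.024, -0.143, -0.989, 1.03], [0.0, 0.0, 0.0, 1.0]]
scene 509.93011380697675 278.0111616791067 209.60143201068777 [[-0.649, 0.607, -0.46, 0.982], [0.761, 0.522, -0.385, 0.364], [0.007, -0.599, -0.8, 0.861], [0.0, 0.0, 0.0, 1.0]]
0.1 [0.24345916 0.5749089  0.22166773] [[-0.921, 0.39, -0.001], [0.39, 0.921, -0.002], [0.0, -0.002, -1.0]] 0.9997990490583287
```

View pics/top0.png

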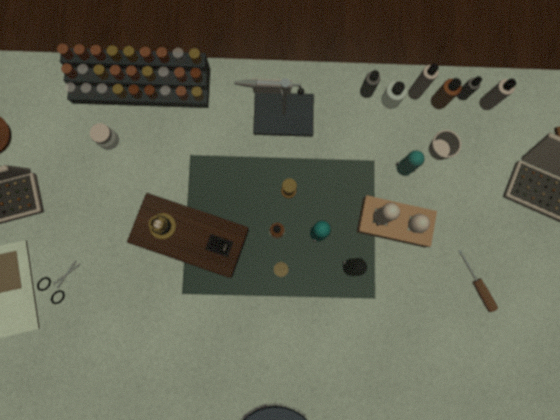

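View pics/scene0.png

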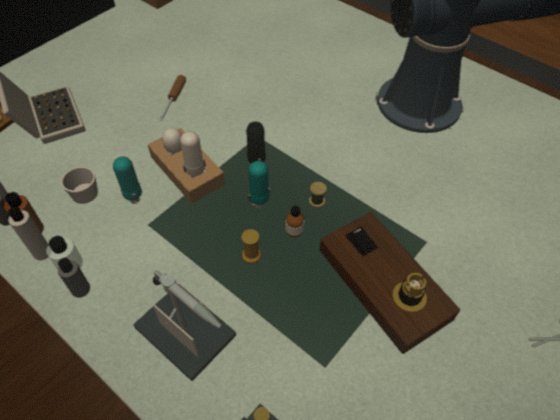

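The top view shows the lamp at about (190,235), with its holder mouth at (160,225) and switch at (219,244). The tray is at (398,221), with the tubular bulb at (391,212) and the round one at (419,223). The scene view confirms this, with the tall bulb at (191,150). Next I'll get rough positions by casting rays.

```bash
cat > h.py <<'E'
import numpy as np, cv2
from rig import bot, imaging
def ray(m,u,v):
    T=np.array(m["T"]); d=T[:3,:3]@np.array([(u-m["cx"])/m["fx"],(v-m["cy"])/m["fy"],1]); return T[:3,3],d
def plane(m,u,v,z):
    o,d=ray(m,u,v); return (o+d*(z-o[2])/d[2])
def proj(m,p):
    T=np.array(m["T"]); q=T[:3,:3].T@(np.array(p)-T[:3,3]); return np.array([m["fx"]*q[0]/q[2]+m["cx"],m["fy"]*q[1]/q[2]+m["cy"]])
def shot(n,f=None):
    m=imaging.camera_model(n); im=imaging.capture(n)
    if f: cv2.imwrite("pics/"+f,im[:,:,::-1])
    return m,im
E
python3 - <<'E'
from h import *
m=imaging.camera_model("top")
for n,u,v,z in [("bulbtop",391,212,.143),("round",419,223,.07),("mouth",160,225,.103),("switch",219,244,.06),("teal",321,229,.1),("black",355,267,.1),("l1",148,195,.045),("l2",248,233,.045),("l3",235,276,.045),("l4",129,238,.045),("t1",365,198,.042),("t2",436,208,.042),("t3",431,244,.042),("t4",361,233,.042)]:
    print(n,plane(m,u,v,z).round(3))
w=imaging.camera_model("wrist"); s=bot.read_state(); R=s["tcp_rot"]
T=np.array(w["T"]); print(w["fx"],w["cx"],w["cy"],(np.array(R).T@(T[:3,3]-s["position"])).round(3),(np.array(R).T@T[:3,:3]).round(3).tolist())
E
```

```text
bulbtop [ 0.537 -0.233  0.143]
round [ 0.525 -0.317  0.07 ]
mouth [0.501 0.263 0.103]
switch [0.466 0.138 0.06 ]
teal [ 0.502 -0.089  0.1  ]
black [ 0.421 -0.164  0.1  ]
l1 [0.577 0.311 0.045]
l2 [0.494 0.075 0.045]
l3 [0.395 0.101 0.045]
l4 [0.475 0.347 0.045]
t1 [ 0.585 -0.199  0.042]
t2 [ 0.565 -0.368  0.042]
t3 [ 0.48  -0.354  0.042]
t4 [ 0.501 -0.189  0.042]
304.15114214286444 273.8334006377153 203.41868081080764 [ 0.068 -0.    -0.162] [[0.001, -0.969, -0.249], [1.0, 0.001, -0.0], [0.0, -0.249, 0.969]]
```

Request:
drive_tool(deltas="87 45 -48 -8 0; 87 90 -64 -12 0; 87 120 -100 -20 0; 87 155 -135 -30 0; 87 190 -170 -40 0; 87 220 -205 -50 0; 87 250 -240 -60 0; 87 285 -275 -60 0; 87 310 -310 -60 0; 87 320 -342 -60 0; 87 320 -342 -60 0; 87 320 -342 -60 0")

```text
time_s: 1.3
position: [0.5636, 0.2327, 0.162]
tcp_rot: [[-0.92, 0.392, -0.002], [0.392, 0.92, 0.0], [0.002, -0.0, -1.0]]
force: [-0.3, 0.4, 0.4]
opening: 1.006
grasp_force: 0.0
```

Run:
```python
from h import *
m,im=shot("wrist"); cv2.imwrite("pics/lamp.png",cv2.convertScaleAbs(im[:,:,::-1],alpha=2.2))
s=bot.read_state(); print(s["position"],s["qvel"].round(2) if hasattr(s["qvel"],"round") else s["qvel"],proj(m,[.501,.263,.103]),proj(m,[.466,.138,.06]))
```

```text
[0.56319003 0.23363785 0.16216737] [ 1.6  -0.29  0.08 -0.09 -0.06 -0.1 ] [278.79577747 122.82201568] [127.3859088  143.58603912]
```

View pics/lamp.png

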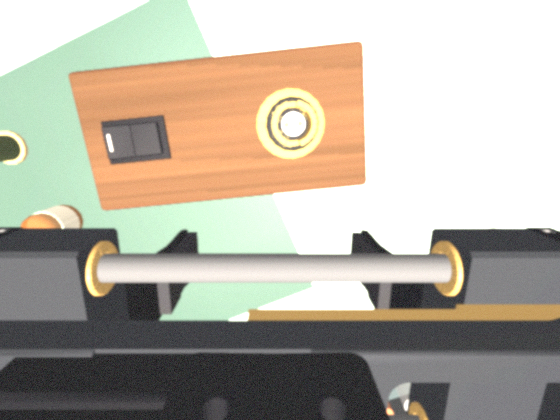

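The wrist view shows the holder mouth near (293,123), the plinth corners at (71,73), (361,43), (365,184) and (103,210), and the rocker at (135,139). I'll zoom in on the holder to find the slots.

Run:
```python
from h import *
m,im=shot("wrist"); np.save("lamp.npy",im); import pickle; pickle.dump(m,open("lamp.pkl","wb"))
im=im[:,:,::-1]
c=cv2.resize(cv2.convertScaleAbs(im[80:166,250:336],alpha=1.8),(600,600),interpolation=cv2.INTER_CUBIC); cv2.imwrite("pics/mouth.png",c)
cs=[plane(m,u,v,.045)[:2] for u,v in [(71,73),(361,43),(365,184),(103,210)]]
for i in range(4):
    d=cs[(i+1)%4]-cs[i]; print(cs[i].round(4),np.linalg.norm(d).round(4),np.degrees(np.arctan2(d[1],d[0])).round(1))
print(np.mean(cs,0).round(4),plane(m,293,123,.103).round(4))
```

```text
[0.393  0.1171] 0.2475 72.4
[0.4677 0.3531] 0.1204 -17.1
[0.5827 0.3176] 0.2495 -107.2
[0.5091 0.0793] 0.1221 161.9
[0.4881 0.2168] [0.5045 0.273  0.103 ]
```

View pics/mouth.png

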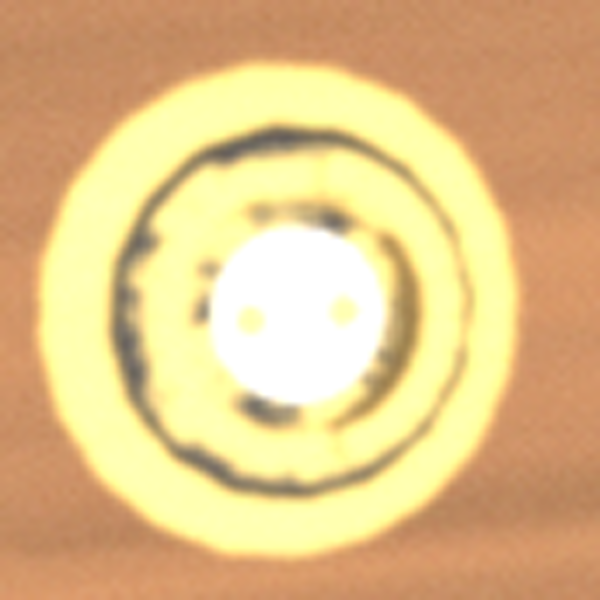

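The zoom is overexposed by my gain. It shows the barrel ring centred near (307,310) in the crop, but the slots aren't clear, so I'll redo it from the raw data with local contrast.

Run:
```python
from h import *
im=np.load("lamp.npy")[:,:,::-1]
c=im[92:154,262:324]
g=c[:,:,1].astype(float); print(g.min(),g.max())
c=cv2.resize(c,(600,600),interpolation=cv2.INTER_CUBIC)
g=cv2.createCLAHE(4,(3,3)).apply(c[:,:,1].copy())
cv2.imwrite("pics/mouth2.png",g)
```

```text
54.0 240.0
```

View pics/mouth2.png

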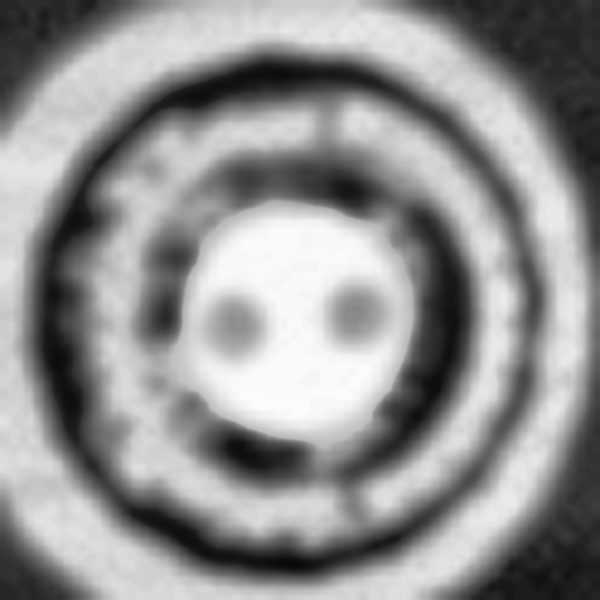

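The slot edges, faint at (330,125) and (355,495), and the contact pads agree with slots running along lamp x, at a yaw of about -17.5°. I'll turn the tool and look again to cancel the wrist camera's bias.

Request:
drive_tool(deltas="87 -10 -5 5 -0.14; 87 -20 -8 5 -0.28; 87 -30 -12 5 -0.42; 87 -40 -16 5 -0.56; 87 -50 -20 5 -0.7; 87 -58 -24 5 -0.84; 87 -66 -28 5 -0.98; 87 -66 -28 5 -1.12; 87 -66 -28 5 -1.26; 87 -66 -28 5 -1.3; 87 -66 -28 5 -1.3; 87 -66 -28 5 -1.3")

```text
time_s: 2.6
position: [0.4972, 0.2065, 0.1676]
tcp_rot: [[0.127, 0.992, -0.0], [0.992, -0.127, 0.0], [0.0, -0.0, -1.0]]
force: [0.1, -0.6, 1.0]
opening: 0.995
grasp_force: 0.0
```

Run:
```python
from h import *
import pickle
m2,im2=shot("wrist"); pickle.dump(m2,open("lamp2.pkl","wb")); np.save("lamp2.npy",im2)
s=bot.read_state(); print(s["time_s"],s["position"],np.round(s["tcp_rot"],3).tolist())
m1=pickle.load(open("lamp.pkl","rb")); im1=np.load("lamp.npy")
res=[]
for m,im in((m1,im1),(m2,im2)):
    p=proj(m,[.505,.2735,.103]); u,v=p.round().astype(int)
    hsv=cv2.cvtColor(im,cv2.COLOR_RGB2HSV); 
    x0,y0=u-45,max(v-45,0); g=im[y0:v+45,x0:u+45]
    # white contact disc
    w=(g.min(2)>150).astype(np.uint8)
    n,l,st,ce=cv2.connectedComponentsWithStats(w); k=1+np.argmax(st[1:,4])
    print("proj",p.round(1),"white",st[k],(ce[k]+[x0,y0]).round(2),g.max(),np.percentile(g.min(2),[10,50,90]))
    c=cv2.HoughCircles(cv2.resize(g[:,:,1].copy(),None,fx=4,fy=4,interpolation=cv2.INTER_CUBIC),cv2.HOUGH_GRADIENT,1,200,param1=120,param2=20,minRadius=55,maxRadius=105)
    print(None if c is None else [((q[:2]+.5)/4-.5+[x0,y0]).round(2).tolist()+[q[2]/4] for q in c[0]])
g=cv2.resize(im2[max(v-31,0):v+31,u-31:u+31,::-1],(600,600),interpolation=cv2.INTER_CUBIC); cv2.imwrite("pics/l2.png",np.hstack([cv2.resize(im2[:,:,::-1],(440,330)),cv2.resize(g,(330,330))])); print(u,v)
```

```text
2.65 [0.49733452 0.20631692 0.16757109] [[0.127, 0.992, -0.0], [0.992, -0.127, 0.0], [0.0, -0.0, -1.0]]
proj [293.9 123.4] white [ 32  35  23  24 406] [292.01 124.55] 243 [55. 60. 99.]
[[291.5, 123.75, np.float32(26.1)]]
proj [272.9 125.5] white [ 35  34  23  24 383] [273.86 126.5 ] 240 [52. 57. 95.]
[[273.5, 124.5, np.float32(24.675)]]
273 126
```

View pics/l2.png

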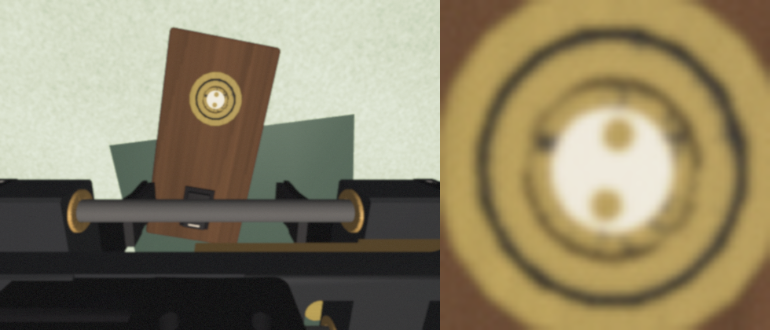

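View 2 puts the mouth ring at about (273.6,126.3) px. The dark J-slot marks sit slightly clockwise of lamp x in both views, so the slots do run along lamp x. Next I'll solve for the bias while moving to the tray for an oblique look at the bulb's ribs.

Run:
```python
from h import *
import pickle
m1=pickle.load(open("lamp.pkl","rb")); m2=pickle.load(open("lamp2.pkl","rb"))
a=plane(m1,293.2,124.1,.103)[:2]; b=plane(m2,273.6,126.3,.103)[:2]
def R(t): return np.array([[np.cos(t),-np.sin(t)],[np.sin(t),np.cos(t)]])
A=np.block([[np.eye(2),-R(np.radians(157))],[np.eye(2),-R(np.radians(82.7))]])  # p - R b = meas
x=np.linalg.solve(A,np.r_[a,b]); print(a,b,x)
cs=[plane(m2,u*560/440,v*420/330,.045)[:2] for u,v in [(172,28),(280,49)]]; d=cs[1]-cs[0]; print(np.degrees(np.arctan2(d[1],d[0])))
```

```text
[0.50528201 0.27287488] [0.50545778 0.27290794] [ 5.05391712e-01  2.72775417e-01 -1.39846368e-04  4.86929311e-05]
-17.308863457484943
```

Request:
drive_tool(deltas="87 20 -48 3 0; 87 40 -94 3 0; 87 60 -140 3 0; 87 80 -186 3 0; 87 100 -232 3 0; 87 120 -278 3 0; 87 140 -324 3 0; 87 160 -370 3 0; 87 180 -416 3 0; 87 190 -462 3 0; 87 200 -505 3 0; 87 200 -505 3 0")

```text
time_s: 3.85
position: [0.6984, -0.3069, 0.1699]
tcp_rot: [[0.135, 0.991, 0.002], [0.991, -0.135, -0.004], [-0.004, 0.003, -1.0]]
force: [-0.7, -0.3, -0.5]
opening: 1.0
grasp_force: 0.0
```

Request:
drive_tool(deltas="87 0 0 0 0; 87 0 0 0 0")

```text
time_s: 4.05
position: [0.6973, -0.2979, 0.17]
tcp_rot: [[0.128, 0.992, -0.001], [0.992, -0.128, 0.002], [0.001, -0.002, -1.0]]
force: [0.0, 0.2, -0.9]
opening: 1.005
grasp_force: 0.0
```

Run:
```python
from h import *
import pickle
m,im=shot("wrist"); pickle.dump(m,open("b.pkl","wb")); np.save("b.npy",im)
print(bot.read_state()["position"])
u,v=proj(m,[.537,-.233,.08]).round().astype(int); print(u,v, proj(m,[.537,-.233,.055]),proj(m,[.537,-.233,.1435]))
x0=max(u-70,0);y0=max(v-60,0)
c=cv2.convertScaleAbs(im[y0:y0+120,x0:x0+150,::-1],alpha=1.2); print(x0,y0)
cv2.imwrite("pics/b.png",cv2.resize(c,None,fx=5,fy=5,interpolation=cv2.INTER_CUBIC))
```

```text
[ 0.69754422 -0.29750223  0.17027362]
71 155 [ 88.99436413 152.52977418] [  4.99513821 164.76235763]
1 95
```

View pics/b.png

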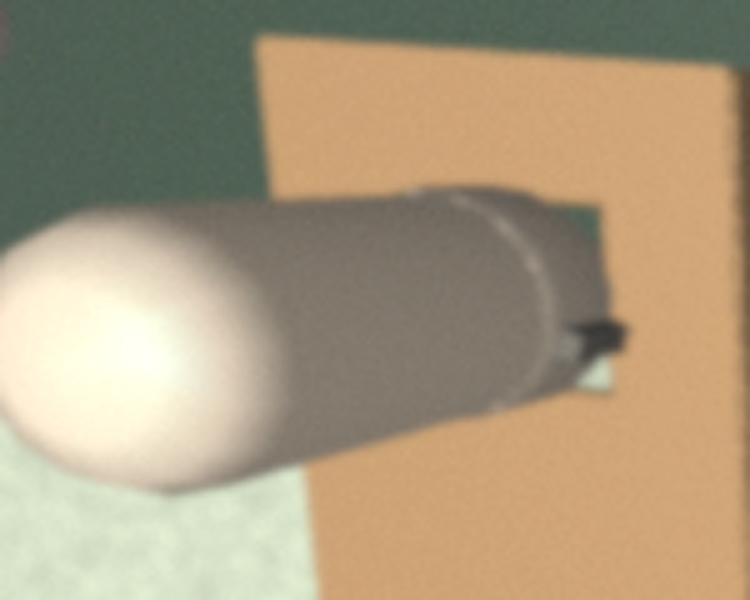

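The oblique view shows the tubular bulb in its hole, with the grey rib at crop (600,335) facing right and slightly below. The collar's top rim runs through (455,195), (520,245), (550,300), (545,355) and (500,408).

Run:
```python
from h import *
import pickle
from scipy.optimize import least_squares
m=pickle.load(open("b.pkl","rb"))
px=lambda c:((c[0]+.5)/5-.5+1,(c[1]+.5)/5-.5+95)
P=np.array([plane(m,*px(c),.066)[:2] for c in [(455,195),(490,215),(520,245),(540,275),(550,300),(552,330),(545,355),(500,408)]])
f=lambda c:np.hypot(*(P-c).T)-.0205
r=least_squares(f,[.537,-.233]); c=r.x; print("centre",c,(r.fun*1e3).round(1))
r=least_squares(lambda q:np.hypot(*(P-q[:2]).T)-q[2],[.537,-.233,.02]); print("free r",r.x)
for z,q in((.066,(575,345)),(.042,(620,335)),(.054,(600,338))):
    p=plane(m,*px(q),z)[:2]; d=p-c; print(z,p,np.hypot(*d),np.degrees(np.arctan2(d[1],d[0])))
t=imaging.camera_model("top"); sc=imaging.camera_model("scene")
print(proj(t,[*c,.12]),proj(sc,[*c,.12]))
# tray left edge & short edge in crop
e=[plane(m,*px(q),.042)[:2] for q in((258,38),(725,66),(272,195),(318,590))]
d=e[1]-e[0];print(e,np.degrees(np.arctan2(d[1],d[0])));d=e[3]-e[0];print(np.degrees(np.arctan2(d[1],d[0])))
h=[plane(m,*px(q),.042)[:2] for q in((600,207),(612,388))];print("hole corners",h)
```

```text
centre [ 0.54098111 -0.23578874] [-0.  -0.3 -0.4  0.   0.4  0.4 -0.1 -0.5]
free r [ 0.54184849 -0.23579637  0.01976998]
0.066 [ 0.56419053 -0.24523905] 0.025059641445406244 -22.154956927074902
0.042 [ 0.56039661 -0.24576146] 0.021826972286717844 -27.18718566714498
0.054 [ 0.56265729 -0.24521794] 0.02363824166097108 -23.50918135422005
[389.43989875 211.93584927] [190.5000085  141.65231089]
[array([ 0.50841502, -0.18473317]), array([ 0.59162632, -0.2003879 ]), array([ 0.50244274, -0.21204491]), array([ 0.48813851, -0.28747508])] -10.654642324201308
-101.16407648180204
hole corners [array([ 0.56262032, -0.22201089]), array([ 0.55633978, -0.25548745])]
```

Request:
drive_tool(deltas="87 -40 16 0 0; 87 -80 32 0 0; 87 -120 48 0 0; 87 -157 64 0 0; 87 -157 64 0 0; 87 -157 64 0 0; 87 -157 64 -30 0; 87 -157 64 -60 0; 87 -157 64 -78 0; 87 -157 64 -78 0; 87 -157 64 -78 0")

```text
time_s: 5.2
position: [0.5423, -0.2358, 0.0928]
tcp_rot: [[0.129, 0.992, 0.001], [0.992, -0.129, -0.001], [-0.001, 0.001, -1.0]]
force: [0.5, -0.4, 0.6]
opening: 1.0
grasp_force: 0.0
```

Request:
drive_tool(deltas="30 0 0 0 0; 30 0 0 0 0; 30 0 0 0 0; 30 0 0 0 0; 30 0 0 0 0; 30 0 0 0 0; 30 0 0 0 0; 30 0 0 0 0")

```text
time_s: 6.0
position: [0.5409, -0.2356, 0.0926]
tcp_rot: [[0.13, 0.992, 0.0], [0.992, -0.13, -0.0], [-0.0, 0.0, -1.0]]
force: [-0.7, -0.8, 1.1]
opening: 0.442
grasp_force: 29.8
```

Request:
drive_tool(deltas="30 0 0 40 0; 30 0 0 80 0; 30 0 0 130 0; 30 0 0 180 0; 30 -5 45 180 0; 30 -10 90 180 0; 30 -15 135 180 0; 30 -18 180 180 0; 30 -22 225 180 0; 30 -25 270 180 0; 30 -28 315 180 0; 30 -30 360 180 0")

```text
time_s: 7.2
position: [0.5101, 0.1262, 0.2726]
tcp_rot: [[0.13, 0.992, -0.0], [0.992, -0.13, -0.0], [-0.0, -0.0, -1.0]]
force: [1.1, -0.7, -0.6]
opening: 0.346
grasp_force: 0.0
```

Request:
drive_tool(deltas="30 -3 45 0 0; 30 -5 90 0 0; 30 -6 120 0 0; 30 -6 140 0 0; 30 -6 149 0 0; 30 -6 149 0 0; 30 -6 149 0 0; 30 -6 149 0 0")

```text
time_s: 8.0
position: [0.5049, 0.2722, 0.2725]
tcp_rot: [[0.131, 0.991, -0.0], [0.991, -0.131, -0.001], [-0.001, -0.0, -1.0]]
force: [0.2, -0.3, 0.4]
opening: 0.344
grasp_force: 0.0
```

Run:
```python
from h import *
import pickle
m,im=shot("scene"); np.save("s.npy",im)
s=bot.read_state(); print(s["time_s"],s["position"],np.round(s["tcp_rot"],4).tolist(),s["force"],s["opening"])
x,y,z=s["position"]; zb=z-.0768
u,v=proj(m,[x,y,zb+.01]).round().astype(int); print(u,v,proj(m,[x,y,zb+.009]))
x0,y0=u-45,v-60
cv2.imwrite("pics/s.png",cv2.resize(cv2.convertScaleAbs(im[y0:y0+90,x0:x0+90,::-1],alpha=1.6),(600,600),interpolation=cv2.INTER_CUBIC)); print(x0,y0)
```

```text
8.05 [0.50498476 0.27223734 0.2725443 ] [[0.1313, 0.9913, -0.0002], [0.9913, -0.1313, -0.0004], [-0.0004, -0.0002, -1.0]] [-0.23489097 -0.28046117 -0.29182156] 0.3479119387417647
431 246 [431.33373828 246.23050877]
386 186
```

View pics/s.png

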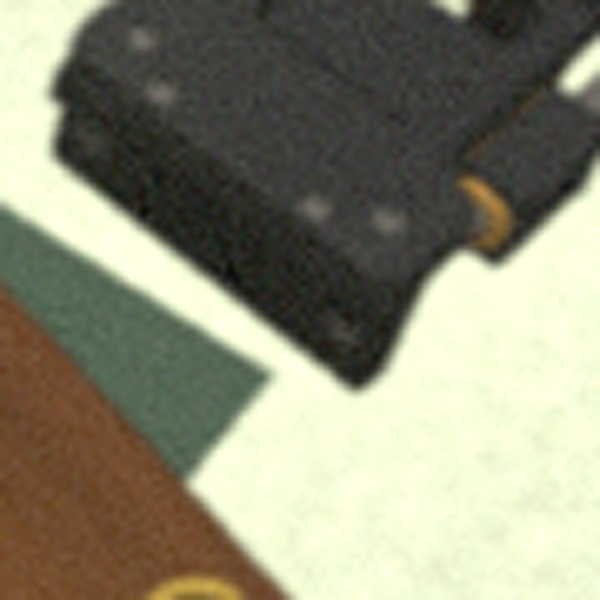

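The gripper is empty: the opening is 30 mm and no bulb shows below the fingers. I'll check numerically, from the scene and top images, where it went.

Run:
```python
from h import *
a=cv2.imread("pics/scene0.png").astype(int); b=np.load("s.npy")[:,:,::-1].astype(int)
m,t=shot("top"); t=t[:,:,::-1]; cv2.imwrite("pics/top1.png",t); t0=cv2.imread("pics/top0.png").astype(int)
for A,B in((a,b),(t0,t.astype(int))):
    d=(np.abs(A-B).max(2)>40).astype(np.uint8); n,l,st,ce=cv2.connectedComponentsWithStats(cv2.morphologyEx(d,cv2.MORPH_CLOSE,np.ones((3,3))))
    print([st[i].tolist() for i in range(1,n) if st[i,4]>15])
c1=np.hstack([a[110:210,130:240],b[110:210,130:240]]).astype(np.uint8)
cv2.imwrite("pics/cmp.png",cv2.resize(c1,(792,360),interpolation=cv2.INTER_CUBIC))
```

```text
[[493, 0, 67, 28, 1240], [393, 21, 23, 17, 248], [472, 22, 88, 48, 1241], [457, 35, 13, 13, 42], [461, 52, 13, 14, 117], [393, 60, 151, 185, 12591], [162, 133, 44, 40, 595], [171, 156, 11, 10, 26]]
[[0, 122, 147, 298, 27290], [404, 198, 7, 9, 38], [389, 205, 10, 12, 63], [17, 206, 5, 5, 19], [374, 210, 12, 16, 87]]
```

View pics/cmp.png

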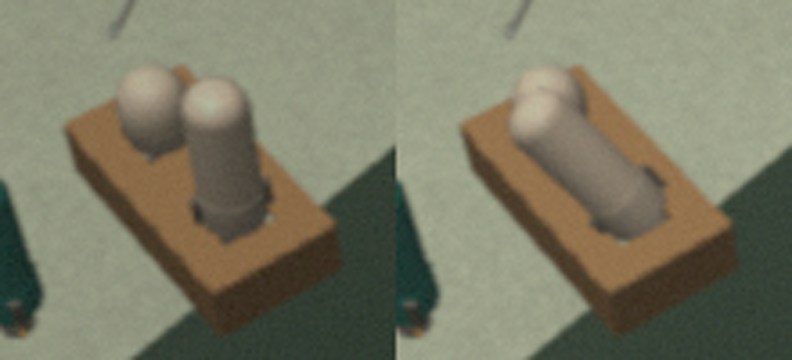

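The right-hand crop shows the bulb slipped from the grip. It's leaning in its hole with the dome resting against the round bulb: dome at about scene (169,143), collar at about (194,167). It's off the bench, so I can recover it. I'll bring the wrist camera over it.

Request:
drive_tool(deltas="87 2 -48 0 0; 87 4 -96 0 0; 87 6 -144 0 0; 87 8 -192 0 0; 87 10 -240 0 0; 87 12 -288 0 0; 87 14 -336 0 0; 87 16 -384 0 0; 87 18 -432 0 0; 87 20 -480 0 0; 87 21 -528 0 0; 87 22 -576 0 0")

```text
time_s: 9.3
position: [0.526, -0.3052, 0.2727]
tcp_rot: [[0.131, 0.991, 0.0], [0.991, -0.131, -0.0], [-0.0, 0.0, -1.0]]
force: [1.0, 0.0, -0.4]
opening: 0.994
grasp_force: 0.0
```

Request:
drive_tool(deltas="87 0 -26 -40 0; 87 0 -26 -60 0; 87 0 -26 -60 0; 87 0 -26 -60 0; 87 0 -26 -60 0")

```text
time_s: 9.8
position: [0.5276, -0.3287, 0.2143]
tcp_rot: [[0.129, 0.992, 0.002], [0.992, -0.129, -0.002], [-0.002, 0.002, -1.0]]
force: [0.3, -0.0, 0.3]
opening: 1.0
grasp_force: 0.0
```

Run:
```python
from h import *
import pickle
m,im=shot("wrist"); pickle.dump(m,open("w.pkl","wb")); np.save("w.npy",im)
print(bot.read_state()["position"])
u,v=proj(m,[.54,-.27,.08]).round().astype(int); print(u,v)
x0,y0=u-75,max(v-85,0)
A=cv2.resize(cv2.convertScaleAbs(im[y0:y0+150,x0:x0+150,::-1],alpha=1.2),(600,600),interpolation=cv2.INTER_CUBIC)
t=cv2.imread("pics/top1.png")[180:260,350:450]; B=cv2.resize(t,(200,160),interpolation=cv2.INTER_CUBIC)
C=np.zeros((600,200,3),np.uint8); C[:160]=B
cv2.imwrite("pics/w.png",np.hstack([A,C])); print(x0,y0)
```

```text
[ 0.52771077 -0.32862989  0.2144809 ]
279 133
204 48
```

View pics/w.png

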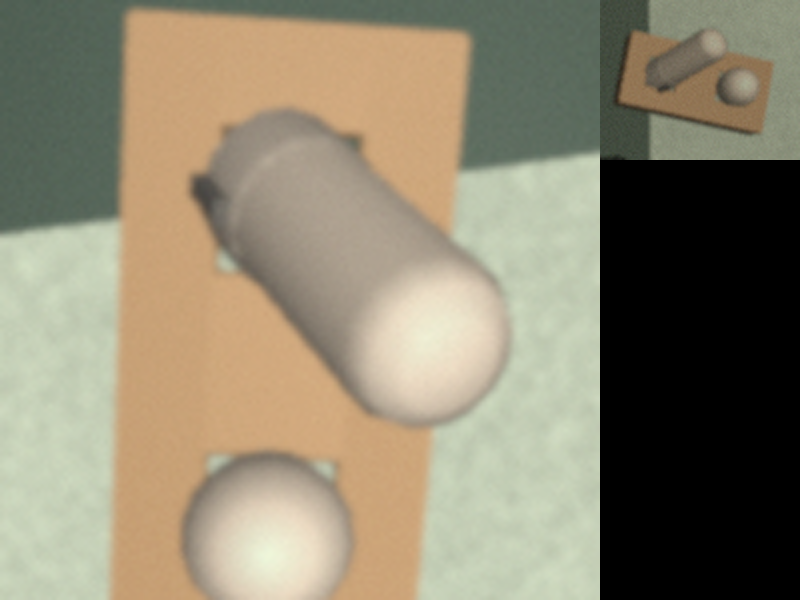

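The last picture shows the bulb leaning over the tray's +x edge, clear of the round bulb. The dome is at crop (430,340), the collar rim near (285,185) and a rib at (205,190). I'll triangulate the dome.

Run:
```python
from h import *
import pickle
m=pickle.load(open("w.pkl","rb")); sc=imaging.camera_model("scene"); t=imaging.camera_model("top")
def tri(*rs):
    A=0;b=0
    for o,d in rs:
        d=d/np.linalg.norm(d); P=np.eye(3)-np.outer(d,d); A=A+P; b=b+P@o
    x=np.linalg.solve(A,b); return x,[np.linalg.norm(np.cross(x-o,d/np.linalg.norm(d))).round(4) for o,d in rs]
px=lambda c:((c[0]+.5)/4-.5+204,(c[1]+.5)/4-.5+48)
D,e=tri(ray(m,*px((430,340))),ray(sc,169.2,143.3),ray(t,350+(712-600)/2,180+42/2)); print("dome",D.round(4),e)
C,e=tri(ray(m,*px((285,180))),ray(sc,195.5,168)); print("collar",C.round(4),e)
d=D-C; print(np.linalg.norm(d),np.degrees(np.arctan2(d[1],d[0])),"tilt",np.degrees(np.arccos(d[2]/np.linalg.norm(d))))
for z in(.05,.06,.07): print("rib",z,plane(m,*px((205,188)),z).round(4))
```

```text
dome [ 0.5672 -0.2731  0.1116] [np.float64(0.0011), np.float64(0.0009), np.float64(0.0019)]
collar [ 0.5428 -0.2307  0.0459] [np.float64(0.0012), np.float64(0.0012)]
0.08184935092913584 -60.010834387876685 tilt 36.66102671491536
rib 0.05 [ 0.5213 -0.2297  0.05  ]
rib 0.06 [ 0.5218 -0.2307  0.06  ]
rib 0.07 [ 0.5222 -0.2316  0.07  ]
```

Request:
drive_tool(deltas="62 12 22 0 0.14; 62 24 44 0 0.28; 62 34 67 0 0.42; 62 34 67 0 0.56; 62 34 67 0 0.65; 62 34 67 0 0.65; 62 34 67 -40 0.65; 62 34 67 -80 0.65; 62 34 67 -110 0.65; 62 34 67 -125 0.65; 62 34 67 -135 0.65; 62 34 67 -135 0.65")

```text
time_s: 11.05
position: [0.5609, -0.2615, 0.0773]
tcp_rot: [[-0.496, 0.868, -0.0], [0.868, 0.496, 0.0], [0.0, -0.0, -1.0]]
force: [0.2, 0.3, 0.6]
opening: 0.712
grasp_force: 0.0
```

Request:
drive_tool(deltas="0 0 0 0 0; 0 0 0 0 0; 0 0 0 0 0; 0 0 0 0 0; 0 0 0 0 0; 0 0 0 0 0")

```text
time_s: 11.65
position: [0.5605, -0.2626, 0.0784]
tcp_rot: [[-0.498, 0.867, -0.0], [0.867, 0.498, -0.002], [-0.001, -0.001, -1.0]]
force: [-3.3, -3.7, 5.7]
opening: 0.445
grasp_force: 29.3
```

Request:
drive_tool(deltas="0 -1 2 1 0; 0 -3 4 2 0; 0 -5 7 3 0; 0 -7 9 4 0; 0 -9 12 5 0; 0 -11 14 6 0; 0 -13 17 7 0; 0 -15 20 7 0; 0 -17 23 8 0; 0 -19 25 8 0; 0 -20 26 8 0; 0 -20 26 8 0")

```text
time_s: 12.85
position: [0.5453, -0.2409, 0.0883]
tcp_rot: [[-0.498, 0.867, 0.011], [0.867, 0.498, -0.011], [-0.015, 0.004, -1.0]]
force: [0.0, -8.7, 7.1]
opening: 0.437
grasp_force: 30.0
```

```bash
cat > seg.py <<'E'
from h import *
# top view: fit whitish bulb blob
def blob(name,c,r,show=False):
    m,im=shot(name); u,v=np.round(proj(m,c)).astype(int); x0,y0=u-r,v-r
    g=im[y0:v+r,x0:u+r].astype(int); h=cv2.cvtColor(g.astype(np.uint8),cv2.COLOR_RGB2HSV)
    return m,g,h,x0,y0
E
python3 - <<'E'
from seg import *
s=bot.read_state(); print(s["position"],s["force"],s["opening"],s["grasp_force"])
m,g,h,x0,y0=blob("scene",[.541,-.236,.09],28)
ch=".:-=+*#%@"
for r in range(0,56,2): print(y0+r,"".join("%3d"%x for x in g[r,::3,0]-g[r,::3,2]), "|","".join("%4d"%x for x in g[r,::3,1]))
print(x0)
E
```

```text
[ 0.54525147 -0.24092658  0.08830912] [ 3.50813683e-03 -8.73604608e+00  7.12500078e+00] 0.4372550566582912 29.990649874769133
124   6  0 24 17 10 10  7  4  4  0  8 12  6 18 17 19 19 17 18 |   63  31  53 132  94  48  36  19  34  37  29 106  61 160 157 157 159 161 160
126   0  8 25 17 18 18 18  8  3  1  3  9  7 18 21 19 18 19 18 |   36  26  92 155 159 147 140  47  36  30  27  72  78 158 162 156 160 157 158
128   0 16 10 10 12 30 23  7  2  6  3  8 12 16 19 18 17 20 17 |   33  35  55  84 102 115 145  69  43  28  37  69 120 165 163 160 163 165 156
130   3  1  3  0  2  7  7  4  6 11  7  6 17 17 19 18 19 19 18 |   37  32  41  36  38  39  50  49  30  37  47  62 154 158 163 160 164 162 158
132   5  0 -1  0 -1  2  3  0  0 12  0  3 21 21 19 19 20 20 20 |   31  35  45  40  37  41  35  41  22  36  41  41 157 162 160 162 161 159 159
134   3  1  6  1  2  4  4  5  3  9  4  0 16 19 17 19 20 20 20 |   31  41  38  36  38  44  35  37  28  42  35  35 143 161 164 164 160 159 163
136   2  4  6  3  1  3  0  6 11  2  3  5 14 17 18 18 19 20 19 |   38  33  37  38  43  39  34  36  35  41  35  33 133 160 156 164
[... 2277 characters left out ...]
32 56 71 72 71 71 38  8 17 20 18 15 18 34 72 70 74 70 |   58  58  93 117 111 113 111 115  56  84  83  88  80  77  83 113 112 112 113
172  25 34 37 67 71 71 69 68 17 18 15 16 18 15 62 70 69 71 70 |   97  57  64 103 113 113 116 111  59  71  79  82  83  78 105 114 112 113 114
174  19 30 33 49 69 71 71 69 54 14 17 17 19 51 68 70 70 71 68 |  152  67  63  77 114 110 115 116  96  96  74  78  80  98 116 112 114 112 102
176  18 21 35 34 69 69 69 70 68 30 23 44 61 70 72 72 71 51 31 |  162 121  58  64 107 113 114 113 110 138 114  94 107 112 110 114 107  85  54
178  21 21 32 35 47 68 71 71 71 63 65 69 71 71 72 71 56 31 26 |  161 155  70  64  82 111 109 114 113 118 115 113 114 114 112 113  95  52  49
164
```

Request:
drive_tool(deltas="0 0 0 2 0; 0 0 0 4 0; 0 0 0 6 0; 0 0 0 6 0")

```text
time_s: 13.3
position: [0.5423, -0.2371, 0.0915]
tcp_rot: [[-0.497, 0.868, 0.003], [0.868, 0.497, -0.003], [-0.004, 0.001, -1.0]]
force: [1.1, -5.7, -4.5]
opening: 0.434
grasp_force: 30.0
```

Request:
drive_tool(deltas="42 0 0 6 0; 60 0 0 6 0; 60 0 0 6 0; 60 0 0 6 0; 70 0 0 40 0; 70 0 0 80 0; 70 0 0 120 0; 70 0 0 120 0")

```text
time_s: 14.1
position: [0.5441, -0.2373, 0.2175]
tcp_rot: [[-0.497, 0.868, 0.01], [0.868, 0.497, -0.006], [-0.011, 0.006, -1.0]]
force: [0.6, 0.0, 0.5]
opening: 0.798
grasp_force: 0.0
```

```bash
cat > ax.py <<'E'
from seg import *
def find(name,c,r):
    m,g,h,x0,y0=blob(name,c,r)
    rb=g[:,:,0]-g[:,:,2]; 
    w=((rb>8)&(rb<34)&(h[:,:,1]>30)&(h[:,:,1]<75)).astype(np.uint8)
    return m,g,h,x0,y0,w
if __name__=="__main__":
    s=bot.read_state(); print(s["position"],s["force"])
    m,im=shot("scene"); a=cv2.imread("pics/scene0.png")[:,:,::-1].astype(int)
    d=np.abs(a-im.astype(int)).max(2)[105:200,140:245]>30
    n,l,st,ce=cv2.connectedComponentsWithStats(d.astype(np.uint8)); print([st[i].tolist() for i in range(1,n) if st[i,4]>8])
    m,t=shot("top"); b=cv2.imread("pics/top0.png")[:,:,::-1].astype(int)
    d=np.abs(b-t.astype(int)).max(2)[190:250,355:445]>30
    n,l,st,ce=cv2.connectedComponentsWithStats(d.astype(np.uint8)); print([st[i].tolist() for i in range(1,n) if st[i,4]>8])
E
python3 ax.py
```

```text
[ 0.54410814 -0.23726003  0.21749515] [0.61711689 0.04160073 0.52234419]
[[0, 0, 44, 18, 342], [22, 28, 44, 41, 673], [24, 45, 19, 17, 77]]
[[4, 0, 86, 60, 4282], [18, 47, 12, 13, 108]]
```

It still leans as before. I'll use the half-open fingers as a two-point cradle and push the top of the tube from the lean side towards upright, so it can drop onto its collar.

Request:
drive_tool(deltas="25 20 -35 0 0; 25 40 -65 0 0; 25 50 -78 0 0; 25 50 -78 0 0; 25 50 -78 0 0; 25 50 -78 -40 0; 25 50 -78 -80 0; 25 50 -78 -110 0; 25 50 -78 -125 0; 25 50 -78 -125 0")

```text
time_s: 15.2
position: [0.5886, -0.3112, 0.0839]
tcp_rot: [[-0.497, 0.868, -0.005], [0.867, 0.497, 0.004], [0.006, -0.003, -1.0]]
force: [0.0, -0.5, -0.1]
opening: 0.289
grasp_force: 0.0
```

Request:
drive_tool(deltas="25 -5 8 0 0; 25 -10 15 0 0; 25 -15 22 0 0; 25 -20 29 0 0; 25 -23 34 0 0; 25 -26 39 0 0; 25 -29 44 0 0; 25 -32 49 0 0; 25 -34 53 0 0; 25 -36 55 0 0; 25 -36 55 0 0; 25 -36 55 0 0")

```text
time_s: 16.4
position: [0.5548, -0.2587, 0.0865]
tcp_rot: [[-0.497, 0.868, 0.0], [0.868, 0.497, -0.0], [-0.0, -0.0, -1.0]]
force: [0.0, -0.2, 0.6]
opening: 0.286
grasp_force: 0.0
```

```bash
python3 ax.py
```

```text
[ 0.55484505 -0.25866922  0.0864592 ] [ 0.02005359 -0.16569594  0.56000898]
[[0, 0, 60, 58, 2421], [62, 55, 6, 14, 30], [42, 58, 4, 10, 23], [48, 68, 6, 5, 13]]
[[0, 0, 90, 60, 4552], [7, 53, 5, 7, 15], [12, 53, 6, 7, 13]]
```

Request:
drive_tool(deltas="25 4 -6 0 0; 25 12 -20 0 0; 25 20 -32 0 0; 25 20 -32 30 0; 25 20 -32 70 0; 25 0 -32 110 0; 25 -30 -62 125 0; 25 -40 -92 125 0; 25 -40 -92 125 0; 25 -40 -92 125 0")

```text
time_s: 17.5
position: [0.5146, -0.3515, 0.2116]
tcp_rot: [[-0.495, 0.869, 0.0], [0.869, 0.495, 0.0], [0.0, 0.0, -1.0]]
force: [0.3, -0.0, 0.9]
opening: 0.286
grasp_force: 0.0
```

```bash
python3 ax.py
python3 - <<'E'
from h import *
import pickle
m,im=shot("wrist"); pickle.dump(m,open("w2.pkl","wb")); np.save("w2.npy",im)
print(proj(m,[.541,-.236,.05]),proj(m,[.541,-.236,.1435]),proj(m,[.567,-.273,.1116]))
# bright blobs
w=((im.min(2)>150)&(cv2.cvtColor(im,cv2.COLOR_RGB2HSV)[:,:,1]<60)).astype(np.uint8)
for th in(170,190,205):
    n,l,st,ce=cv2.connectedComponentsWithStats((im.min(2)>th).astype(np.uint8)); print(th,[(st[i].tolist(),ce[i].round(1).tolist()) for i in range(1,n) if st[i,4]>60])
E
```

```text
[ 0.51458867 -0.35149071  0.21156773] [ 0.32093154 -0.04367445  0.86338072]
[[41, 28, 12, 12, 104], [49, 31, 13, 31, 228], [23, 34, 20, 14, 170], [28, 47, 16, 14, 78], [58, 59, 8, 9, 30]]
[[44, 6, 14, 13, 125], [33, 15, 11, 12, 86], [18, 18, 15, 15, 134], [0, 38, 66, 22, 858]]
[352.04696369 106.98627746] [384.47081204  99.25555321] [371.45227548 157.81927893]
170 [([146, 0, 9, 14, 68], [150.6, 5.1]), ([0, 0, 309, 252, 27909], [145.8, 137.0]), ([129, 5, 17, 12, 92], [137.5, 11.2]), ([55, 50, 18, 12, 80], [64.4, 55.7]), ([147, 51, 43, 35, 410], [171.8, 67.5]), ([72, 64, 23, 17, 120], [85.1, 70.1]), ([120, 71, 17, 15, 83], [127.6, 76.6]), ([516, 73, 11, 13, 106], [521.6, 78.4]), ([0, 76, 11, 24, 135], [4.3, 86.7]), ([159, 77, 13, 11, 61], [165.7, 82.1]), ([98, 83, 17, 15, 113], [104.7, 89.2]), ([399, 86, 161, 166, 10437], [495.1, 175.3]), ([136, 91, 16, 10, 65], [143.1, 95.9]), ([542, 107, 18, 16, 102], [551.6, 114.5]), ([540, 118, 20, 16, 100], [549.2, 126.9]), ([115, 123, 20, 24, 139], [124.0, 135.8]), ([364, 140, 31, 28, 635], [378.5, 153.6]), ([389, 160, 17, 15, 84], [397.1, 167.8]), ([289, 163, 26, 26, 528], [301.5, 175.6]), ([117, 168, 33, 40, 315], [130.6, 188.1]), ([342, 173, 45, 17, 254], [363.2, 179.1]), ([375, 177, 22, 30, 191], [387.8, 190.1]), ([86, 178, 28, 18, 147], [99.8, 187.7]), ([314, 185, 61, 61, 1250], [341.2, 213.8]), ([368, 189, 15, 19, 112], [374.7, 198.3]), ([98, 192, 18, 17, 110], [106.4, 201.4]), ([150, 203, 17, 15, 85], [157.2, 210.8]), ([306, 213, 14, 11, 75], [312.4, 218.2]), ([375, 214, 14, 12, 70], [382.8, 219.3]), ([96, 233, 18, 8, 76], [103.6, 235.4]), ([40, 284, 56, 35, 1424], [69.7, 299.4]), ([249, 284, 51, 24, 974], [274.8, 295.6]), ([455, 284, 35, 30, 456], [470.5, 295.9]), ([483, 297, 9, 16, 66], [486.6, 305.3])]
190 [([371, 147, 17, 11, 117], [379.0, 152.4]), ([293, 168, 18, 17, 207], [301.6, 175.8])]
205 []
```

Run:
```python
from h import *
def asc(im,x0,y0,x1,y1,sx,sy):
    g=cv2.GaussianBlur(im,(3,3),0).astype(int)
    for y in range(y0,y1,sy):
        o=""
        for x in range(x0,x1,sx):
            r,gg,b=g[y,x]
            o+= "." if gg>r+1 else ("t" if r-b>45 else (" " if r<55 else ("O" if gg>130 else "o")))
        print(y,o)
im=np.load("w2.npy"); asc(im,270,70,430,235,2,4)
m,s=shot("scene"); np.save("s2.npy",s); asc(s,150,110,245,210,1,3)
```

```text
70 ............................otttttttttttttttttttttttttt.........................
74 ..........................otttttttttttttttttttttttttttttt.......................
78 .........................ottttttttttttttttttttttttttttttttt.....................
82 .......................ottttttttttttttttttttttttttttttttttttt...................
86 .....................OttttttttttttttoooooooooooOttttttttttttttt.................
90 ....................Ottttttttttttttooooooooooooooottttttttttttttt...............
94 ..................OttttttttttttttooooooooOOOOOOOOOottttttttttttttto.............
98 ................OtttttttttttttttoooooooOOOOOOOOOOOOOtttttttttttttttto...........
102 ...............OttttttttttttttttooooooooooOOOOOOOOOOOttttttttttttttttto.........
106 .............OttttttttttttttttOoooooooooooOOOOOOOOOOOOttttttttttttttto..........
110 ...........OtttttttttttttttttO..ooooooooooOOOOOOOOOOOOOtttttttttttto............
114 ..........OttttttttttttttttttttOoooooooooooOOOOOOOOOOOOOttttttttto..............
118 ........OttttttttttttttttttttttttooooooooooOOOOOOOOOOOOOOttttttt................
122
[... 5161 characters left out ...]

191 ..............................ooooooooooooooooooooooooooooooooo ...............................
194 ................................oooooooooooooooooooooooooo.....................................
197 ...................................oooooooooooooooooo .........................................
200 ......................................oooooooooo...............................................
203 ...............................................................................................
206 ...............................................................................................
209 ...............................................................................................
```

The masks show it still leaning the same way. Its collar has dropped into the lean side of the hole, so pushing alone can't seat it. I'll grip it again, bring it upright, re-centre it with a small lift and check the tilt.

Request:
drive_tool(deltas="62 16 30 0 0; 62 30 60 0 0; 62 46 89 0 0; 62 46 89 0 0; 62 46 89 0 0; 62 46 89 -40 0; 62 46 89 -80 0; 62 46 89 -110 0; 62 46 89 -125 0; 62 46 89 -132 0; 62 46 89 -132 0")

```text
time_s: 18.8
position: [0.5608, -0.2621, 0.0793]
tcp_rot: [[-0.496, 0.868, -0.0], [0.868, 0.496, 0.0], [0.0, -0.0, -1.0]]
force: [0.7, -0.4, 0.6]
opening: 0.718
grasp_force: 0.0
```

Request:
drive_tool(deltas="0 0 0 0 0; 0 0 0 0 0; 0 0 0 0 0; 0 0 0 0 0; 0 0 0 0 0; 0 -3 4 2 0; 0 -6 8 4 0; 0 -9 12 6 0; 0 -12 16 8 0; 0 -15 20 9 0; 0 -18 24 10 0; 0 -19 26 10 0")

```text
time_s: 20.0
position: [0.5439, -0.2389, 0.0912]
tcp_rot: [[-0.498, 0.867, 0.006], [0.867, 0.498, -0.008], [-0.01, 0.001, -1.0]]
force: [-1.0, -8.6, 2.7]
opening: 0.438
grasp_force: 30.0
```

Request:
drive_tool(deltas="0 -3 5 2 0; 0 -3 5 3 0; 0 0 0 5 0; 0 1 -2 8 0; 0 1 -2 11 0; 0 1 -2 14 0; 0 1 -2 17 0; 0 1 -2 20 0; 0 1 -2 20 0")

```text
time_s: 20.9
position: [0.5434, -0.238, 0.1108]
tcp_rot: [[-0.497, 0.868, 0.001], [0.868, 0.497, -0.001], [-0.002, 0.001, -1.0]]
force: [-0.1, -0.0, 0.1]
opening: 0.443
grasp_force: 30.0
```

```bash
cat > asc.py <<'E'
from h import *
def asc(im,x0,y0,x1,y1,sx,sy):
    g=cv2.GaussianBlur(im,(3,3),0).astype(int)
    for y in range(y0,y1,sy):
        o=""
        for x in range(x0,x1,sx):
            r,gg,b=g[y,x]
            o+= "." if gg>r+1 else ("t" if r-b>45 else (" " if r<50 else ("O" if gg>130 else "o")))
        print(y,o)
E
python3 - <<'E'
from asc import *
m,s=shot("scene"); asc(s,150,110,245,200,1,2)
E
```

```text
110 ................o      ooooooooooo      ...      ooooooooo.....................................
112 ...............o                        ...   o.oooooooo.......................................
114 ...............      ooo                     o..ooo............................................
116 ..............    ooo......ooooooo            ooooo............................................
118 ............     oooo..............o          oooo.............................................
120 ..........o        oooo............o         oooo..............................................
122 .........o                       o           ooo...............................................
124 .......oo                                       ...............................................
126 .......o     ...                                ...............................................
128 ..o                                             ...............................................
130                                                 ...............................................

[... 2699 characters left out ...]

186 .........................Oooooooottttttttttttttttooooooooooooooooooooooo.......................
188 ...........................ooooooootttttttttttooooooooooooooooooooooo..........................
190 .............................ooooooootttttooooooooooooooooooooooo..............................
192 ...............................ooooooooooooooooooooooooooooooo.................................
194 ................................oooooooooooooooooooooooooo.....................................
196 ..................................ooooooooooooooooooooo........................................
198 ....................................ooooooooooooooo............................................
```

It's held and free now, with forces at zero. I'll lift slowly to see its tilt.

Request:
drive_tool(deltas="0 0 0 6 0; 0 0 0 15 0; 0 0 0 28 0; 0 0 0 42 0; 0 0 0 56 0; 0 0 0 66 0; 0 0 0 70 0; 0 0 0 70 0; 0 0 0 70 0")

```text
time_s: 21.85
position: [0.5425, -0.2373, 0.1793]
tcp_rot: [[-0.497, 0.868, -0.001], [0.868, 0.497, 0.0], [0.001, -0.0, -1.0]]
force: [0.6, 0.8, -1.1]
opening: 0.443
grasp_force: 30.0
```

Run:
```python
from asc import *
m,s=shot("scene"); p=bot.read_state(); c=p["position"]; print(c,p["opening"],p["grasp_force"])
for h in(-.02,-.05,-.0768): print(proj(m,[c[0],c[1],c[2]+h]).round(1))
asc(s,165,90,235,170,1,2)
```

```text
[ 0.54236574 -0.23728243  0.1789912 ] 0.44029584438273983 29.99974556034431
[186.8 127.6]
[188.9 138.5]
[190.6 147.8]
90 ....ooootttttoo           ooooo.......................................
92    .                      oooo........................................
94 ..         .                o.........................................
96                              .........................................
98                .             .........................................
100                              .........................................
102              .                ........................................
104                     ooo    . .........................................
106                     ootoo   ..........................................
108                      oooo   o.........................................
110     oo               oooo   oo........................................
112                      ooooooooo........................................
114     .               oooooooooo........................................
116 .       
[... 1312 characters left out ...]
.........................
152 ttttooooooooottttttttttttttttttttttttttOO.............................
154 ttttttooottttttttttttttttttttttttttttttttOO...........................
156 tttttttttttttttttttttttttttttttttttttttttttOO.........................
158 tttttttttttttttttttttttttttttttttttttttttttttOO.......................
160 tttttttttttttttttttttttttttttttttttttttttttttttOO.....................
162 ttttttttttttttttttttttttttttttooootttttttttttttttOO...................
164 ttttttttttttttttttttttttttoooO....OotttttttttttttttOO.................
166 ottttttttttttttttttttttooo..........ootttttttttttttttOo...............
168 oottttttttttttttttttooO...............Oottttttttttttttto..............
```

The tilt in the scene view is only about 2–3°, and the rib geometry puts the pins near yaw -13°. I'll carry it gently to above the lamp and measure again.

Request:
drive_tool(deltas="0 0 0 10 0; 0 0 0 25 0; 0 0 0 45 0; 0 0 5 65 0; 0 -1 15 80 0; 0 -3 30 90 0; 0 -5 55 95 0; 0 -8 85 95 0; 0 -11 120 95 0; 0 -13 155 95 0; 0 -16 190 95 0; 0 -18 225 95 0")

```text
time_s: 23.1
position: [0.5233, -0.01, 0.2743]
tcp_rot: [[-0.497, 0.868, -0.002], [0.868, 0.497, 0.001], [0.001, -0.001, -1.0]]
force: [0.8, 0.3, -0.2]
opening: 0.441
grasp_force: 30.0
```

Request:
drive_tool(deltas="0 -3 35 0 0; 0 -5 70 0 0; 0 -8 105 0 0; 0 -10 140 0 0; 0 -12 175 0 0; 0 -14 210 0 -0.02; 0 -16 240 0 -0.04; 0 -18 262 0 -0.06; 0 -19 276 0 -0.08; 0 -19 284 0 -0.08; 0 -19 285 0 -0.08; 0 -19 285 0 -0.08")

```text
time_s: 24.3
position: [0.5053, 0.2723, 0.2744]
tcp_rot: [[-0.427, 0.904, -0.001], [0.904, 0.427, -0.001], [-0.0, -0.001, -1.0]]
force: [-0.6, -0.3, -0.9]
opening: 0.439
grasp_force: 30.0
```

Run:
```python
from asc import *
m,s=shot("scene"); p=bot.read_state(); c=p["position"]; print(p["time_s"],c,p["opening"],p["grasp_force"],np.round(p["tcp_rot"],3).tolist())
for h in(0,-.02,-.05,-.0768): print(proj(m,[c[0],c[1],c[2]+h]).round(1))
u,v=proj(m,[c[0],c[1],c[2]-.05]).round().astype(int)
asc(s,u-40,v-40,u+45,v+50,1,1); print(u-40); np.save("s3.npy",s)
```

```text
24.35 [0.50553854 0.27192182 0.27443131] 0.43977094746856027 29.999783107778057 [[-0.426, 0.905, -0.001], [0.905, 0.426, -0.001], [-0.0, -0.001, -1.0]]
[443.1 219.8]
[439.4 227.8]
[434.2 239.2]
[429.8 248.9]
199 ...................................                                                oo
200 ...................................                        .                       oo
201 ....................................                                 .         .   oo
202 ....................................                     .                 .       oo
203 .....................................                                              oo
204 ...................................                                                oo
205 ..................................   oo                    .      .     ..         oo
206 ..................................  oooo                          .                oo
207 .................................ooooooo                                           oo
208 .................................oooooo                                       
[... 6511 characters left out ...]
ttOOootttttttttoooooooo...........................................
282 tootttttottttttttotttOOOoottttttttooooooooo..........................................
283 tottttttttttttttoOttOOOOOottttttttoooooooooo.........................................
284 ottttttttttttttooOOOOOOOOoottttttoooooooooooo........................................
285 ttttttttttttttttoOOOOOttOoottttttooooooooooooo.......................................
286 tttttttotttttttttttttttttttttttttoooooooooooooo......................................
287 tttttttootttttttttttttttttttttttoooooooooooooooo.....................................
288 tttttto otttttttttttttttttttttoooooooooooooooooo.....................................
394
```

Request:
drive_tool(deltas="0 10 0 20 0; 0 25 0 50 0; 0 40 0 90 0; 0 60 0 130 0; 0 80 0 170 0; 0 95 0 200 0; 0 105 0 220 0; 0 110 0 230 0; 0 110 0 230 0; 0 110 0 230 0")

```text
time_s: 25.35
position: [0.6156, 0.2716, 0.5037]
tcp_rot: [[-0.425, 0.905, -0.002], [0.905, 0.425, -0.0], [0.0, -0.002, -1.0]]
force: [-0.0, 0.0, -1.3]
opening: 0.441
grasp_force: 30.0
```

Run:
```python
from asc import *
m,s=shot("scene"); p=bot.read_state(); c=p["position"]; print(p["time_s"],c,p["opening"],p["grasp_force"],np.round(p["tcp_rot"],3).tolist())
for h in(0,-.0268,-.0508,-.0768): print(proj(m,[c[0],c[1],c[2]+h]).round(1))
u,v=proj(m,[c[0],c[1],c[2]-.06]).round().astype(int)
asc(s,u-50,v-30,u+50,v+45,1,1); print(u-50); np.save("s4.npy",s)
g=s[v-5:v+40,u-30:u+36].astype(int)
for r in range(0,45,2): print(v-5+r,"".join("%4d"%x for x in g[r,::2,1]))
print(u-30)
```

```text
25.4 [0.61532136 0.27175996 0.50334361] 0.4426502330588111 29.999810761073604 [[-0.425, 0.905, -0.002], [0.905, 0.425, -0.001], [0.0, -0.003, -1.0]]
[449.2 151.1]
[441.9 169.5]
[435.8 184.8]
[429.7 200.1]
160 ..............................................              ...              ..    .   .   .     ...
161 ............................................oo          . .. ...       .              ..    .     . 
162 ............................................ooooooo     ....  ..         .                   .   .. 
163 ...........................................oooooooooo     ..              .                   ...   
164 ...........................................oooooooooo       ...              . .  .           ...   
165 ...........................................oooooooooo        ...             .. ..        ..   .    
166 ..........................................ooooooooooo    .      .             .                   ..
167 ..........................................oooooooooo  .. .                      ..    .      ..   ..
168 ..........................................ooooooooo
[... 9438 characters left out ...]
162 159 160
221  165 162 159 157 165 167 164 158 161 161 163 164 160 161 159 166 164 161 163 161 158 164 161 161 160 162 162 161 164 160 159 163 161
223  163 163 165 163 163 159 163 164 161 167 161 169 165 161 160 164 163 164 166 167 165 162 159 164 161 162 163 161 161 167 164 160 160
225  166 164 166 164 161 165 166 167 164 163 163 165 162 163 163 164 168 167 162 166 160 165 163 163 164 163 162 158 164 162 163 162 161
227  143 166 163 160 162 163 164 163 163 162 159 160 164 162 163 166 164 167 166 161 164 164 167 164 160 160 159 161 165 162 161 162 160
229   72 106 146 164 163 160 164 164 161 164 160 160 163 159 166 165 166 170 169 168 162 161 164 164 161 163 160 165 165 165 162 160 162
404
```

Clear view: the foot disc is at about (438.3,202), the left pin tip at (425,198.7) and the foot of the rib at (422,189). I'll solve for tilt and pin yaw from these points.

Run:
```python
from h import *
from scipy.optimize import least_squares
m=imaging.camera_model("scene"); p=bot.read_state(); c=np.array(p["position"]); R=np.array(p["tcp_rot"])
G=c+[0,0,.019]; k=R[:,1]*[1,1,0]; k/=np.linalg.norm(k); n=np.cross([0,0,1],k)
print("jaw yaw",np.degrees(np.arctan2(k[1],k[0])))
def geo(q):
    tau,s,phi=q; ax=np.cos(tau)*np.array([0,0,1])-np.sin(tau)*n   # foot displaced +n
    F=G-s*ax
    x=np.cos(phi)*k+np.sin(phi)*(np.cross(ax,k)); return ax,F,x
for foot in((438.3,201.8),(438.3,203),(437.3,201.8)):
  def f(q):
    ax,F,x=geo(q); return np.r_[proj(m,F)-foot,proj(m,F+.009*ax+.0155*x)-(424.7,198.7),proj(m,F+.028*ax+.0235*x)-(422.2,188)]
  for ph in(0,3.14):
    r=least_squares(f,[.1,.09,ph]); ax,F,x=geo(r.x)
    print(foot,"cost",round(r.cost,1),r.fun.round(1),"tilt",np.degrees(r.x[0]).round(1),"s",r.x[1].round(4),"foot-tcp",((F-c)*1e3).round(1),"pin yaw",np.degrees(np.arctan2(x[1],x[0])).round(1))
```

```text
jaw yaw 25.166931889442935
(438.3, 201.8) cost 1.8 [ 0.2 -0.5  1.  -0.  -1.5  0.4] tilt 5.5 s 0.0952 foot-tcp [ -3.9   8.3 -75.7] pin yaw -39.7
(438.3, 201.8) cost 1.8 [ 0.2 -0.5  1.  -0.  -1.5  0.4] tilt 5.5 s 0.0952 foot-tcp [ -3.9   8.3 -75.7] pin yaw -39.7
(438.3, 203) cost 2.4 [ 0.5 -0.6  0.9  0.2 -1.8  0.3] tilt 5.8 s 0.0969 foot-tcp [ -4.2   8.9 -77.3] pin yaw -44.2
(438.3, 203) cost 2.4 [ 0.5 -0.6  0.9  0.2 -1.8  0.3] tilt 5.8 s 0.0969 foot-tcp [ -4.2   8.9 -77.3] pin yaw -44.2
(437.3, 201.8) cost 2.1 [ 0.6 -0.8  0.6 -0.  -1.6  0.6] tilt 5.1 s 0.0949 foot-tcp [ -3.6   7.6 -75.5] pin yaw -37.8
(437.3, 201.8) cost 2.1 [ 0.6 -0.8  0.6 -0.  -1.6  0.6] tilt 5.1 s 0.0949 foot-tcp [ -3.6   7.6 -75.5] pin yaw -37.8
```

The pin lies almost along the image plane here, so its yaw is poorly determined. I'll turn it towards the camera for a sensitive reading.

Request:
drive_tool(deltas="0 0 0 0 0.1; 0 0 0 0 0.22; 0 0 0 0 0.36; 0 0 0 0 0.5; 0 0 0 0 0.64; 0 0 0 0 0.78; 0 0 0 0 0.92; 0 0 0 0 1.06; 0 0 0 0 1.16; 0 0 0 0 1.2; 0 0 0 0 1.2; 0 0 0 0 1.2")

```text
time_s: 26.6
position: [0.6153, 0.2724, 0.5038]
tcp_rot: [[-0.998, -0.068, -0.002], [-0.068, 0.998, -0.0], [0.002, -0.0, -1.0]]
force: [0.1, 0.7, -0.5]
opening: 0.441
grasp_force: 30.0
```

Run:
```python
from asc import *
m,s=shot("scene"); p=bot.read_state(); c=p["position"]; print(p["time_s"],c,np.round(p["tcp_rot"],3).tolist())
for h in(0,-.0508,-.0768): print(proj(m,[c[0],c[1],c[2]+h]).round(1))
u,v=proj(m,[c[0],c[1],c[2]-.06]).round().astype(int)
np.save("s5.npy",s)
g=cv2.GaussianBlur(s,(3,3),0)[v-20:v+30,u-32:u+36].astype(int)
for r in range(0,50): print(v-20+r,"".join("%3d"%(min(x,999)) for x in g[r,::2,1]))
print("rb")
for r in range(14,46): print(v-20+r,"".join("%3d"%x for x in (g[r,::2,0]-g[r,::2,2])))
print(u-32)
```

```text
26.65 [0.61542911 0.27239473 0.50397692] [[-0.998, -0.068, -0.001], [-0.068, 0.998, -0.0], [0.001, -0.0, -1.0]]
[449.9 151. ]
[436.4 184.8]
[430.3 200.1]
170 159157154153154154157153155152115 81 85 82 82 82 82 84 84 83 82 83 82 80 80 79 79 78 78 77 74 85123107
171 159156154155155153156153153149108 78 87 86 82 83 83 84 84 84 82 83 81 80 80 79 79 78 77 77 75 91138132
172 157156154155155153156153152145 99 76 88 90 81 83 83 84 84 84 82 83 81 80 79 79 78 77 76 76 75 97143146
173 154154154154155154156155153140 90 75 87 92 82 83 83 84 84 83 82 83 82 80 80 80 77 77 76 77 76107148151
174 153154154154156155155156156134 83 74 83 91 85 83 83 83 83 83 81 82 82 80 80 79 77 77 77 77 80118152153
175 156156154154156155153155157128 78 74 79 89 89 85 83 82 82 83 81 82 82 80 80 78 78 76 75 77 86126153155
176 158156154154156155154155155121 76 74 77 86 92 89 84 83 83 83 82 82 82 79 79 79 78 77 74 77 92130153156
177 157154155154155156155156151112 74 73 76 82 92 93 87 84 84 82 83 81 81 78 79 78 78 78 74 78 95135150154
178 155152156155155157155156148105 72 73 76 79 88 93 92 84 83 81 82 81 79 78 78 78 78 77 7
[... 7134 characters left out ...]
 18 18 18 18 18 18 18 19 18 19 18 19 18 19 19 17 18 19
210  18 18 18 19 18 19 19 18 18 18 18 18 18 18 18 19 18 18 18 17 18 18 18 19 19 19 18 19 18 18 19 19 18 20
211  18 18 19 18 18 19 18 18 19 18 18 18 19 18 18 18 19 18 19 18 18 19 18 18 19 19 19 18 18 19 18 19 18 19
212  19 18 18 18 18 18 18 18 18 19 18 18 19 19 18 19 19 19 19 19 18 18 19 18 18 19 18 19 19 19 18 18 19 19
213  19 18 18 18 18 18 19 19 19 18 18 18 18 19 18 18 19 19 18 18 19 18 18 18 18 18 19 19 19 18 18 17 18 19
214  19 18 18 18 19 18 18 19 19 18 18 18 18 19 19 18 19 18 19 18 19 18 17 18 18 17 19 19 19 17 19 19 19 18
215  19 19 19 18 19 19 18 18 18 19 18 18 19 18 19 18 19 18 18 18 18 19 18 18 17 17 19 18 19 18 19 19 18 19
402
```

The near pin is now sharp, a brass patch at (435,200.7). The rib runs from (443.5,187) to (440.3,197.5). I'll solve both views together.

Run:
```python
from h import *
from scipy.optimize import least_squares
m=imaging.camera_model("scene")
V=[(np.array([.61532,.27176,.50334]),np.radians(25.17)),(np.array([.61543,.27239,.50398]),np.arctan2(.998,-.068))]
def geo(i,q):
    tau,s,phi,d=q[:4]; c,y=V[i]; k=np.array([np.cos(y),np.sin(y),0]); n=np.array([-np.sin(y),np.cos(y),0])
    ax=np.array([0,0,1.])-np.tan(tau)*n-np.tan(d)*k; ax/=np.linalg.norm(ax)
    F=c+[0,0,.019]-s*ax; x=np.cos(phi)*k+np.sin(phi)*n; x=x-ax*(x@ax); return ax,F,x/np.linalg.norm(x)
def f(q):
    r=[]
    ax,F,x=geo(0,q); b=q[4:6]
    r+=[proj(m,F)+b-(438.3,202.2),proj(m,F+.009*ax-.0155*x)+b-(424.7,198.7),proj(m,F+.028*ax-.0235*x)+b-(422.2,188)]
    ax,F,x=geo(1,q)
    r+=[proj(m,F+.009*ax-sg*.0155*x)+b-(435.1,200.8),proj(m,F+.026*ax-sg*.0235*x)+b-(440.3,197.5),proj(m,F+.050*ax-sg*.0235*x)+b-(443.5,186.5)]
    return np.r_[np.concatenate(r),b/1.5,q[3]/.02]
for sg in(1,-1):
  for p0 in(-1.2,-.6,0,2,3):
    r=least_squares(f,[.1,.095,p0,0,0,0])
    print(sg,p0,round(r.cost,1),r.fun.round(1),"tilt",np.degrees(r.x[[0,3]]).round(1),"s",r.x[1].round(4),"pin-jaw",np.degrees(r.x[2]).round(1),r.x[4:].round(1))
```

```text
1 -1.2 5.1 [ 0.3 -0.8  1.1  0.1 -1.3  0.6  0.7  0.5 -1.4  1.1  0.6 -1.4 -0.  -0.2
  0.1] tilt [5.7 0.2] s 0.0954 pin-jaw 115.2 [-0.1 -0.3]
1 -0.6 5.1 [ 0.3 -0.8  1.1  0.1 -1.3  0.6  0.7  0.5 -1.4  1.1  0.6 -1.4 -0.  -0.2
  0.1] tilt [5.7 0.2] s 0.0954 pin-jaw 115.2 [-0.1 -0.3]
1 0 5.1 [ 0.3 -0.8  1.1  0.1 -1.3  0.6  0.7  0.5 -1.4  1.1  0.6 -1.4 -0.  -0.2
  0.1] tilt [5.7 0.2] s 0.0954 pin-jaw 115.2 [-0.1 -0.3]
1 2 5.1 [ 0.3 -0.8  1.1  0.1 -1.3  0.6  0.7  0.5 -1.4  1.1  0.6 -1.4 -0.  -0.2
  0.1] tilt [5.7 0.2] s 0.0954 pin-jaw 115.2 [-0.1 -0.3]
1 3 5.1 [ 0.3 -0.8  1.1  0.1 -1.3  0.6  0.7  0.5 -1.4  1.1  0.6 -1.4 -0.  -0.2
  0.1] tilt [5.7 0.2] s 0.0954 pin-jaw 115.2 [-0.1 -0.3]
-1 -1.2 121.9 [-4.4  8.8  1.1 -0.6  1.3 -3.3 -5.5  2.3  0.6 -3.1  4.9 -3.4  3.  -1.3
 -6.4] tilt [ 3.6 -7.4] s 0.141 pin-jaw 50.0 [ 4.4 -1.9]
-1 -0.6 121.9 [-4.4  8.8  1.1 -0.6  1.3 -3.3 -5.5  2.3  0.6 -3.1  4.9 -3.4  3.  -1.3
 -6.4] tilt [ 3.6 -7.4] s 0.141 pin-jaw 50.0 [ 4.4 -1.9]
-1 0 121.9 [-4.4  8.8  1.1 -0.6  1.3 -3.3 -5.5  2.3  0.6 -3.1  4.9 -3.4  3.  -1.3
 -6.4] tilt [ 3.6 -7.4] s 0.141 pin-jaw 50.0 [ 4.4 -1.9]
-1 2 121.9 [-4.4  8.8  1.1 -0.6  1.3 -3.3 -5.5  2.3  0.6 -3.1  4.9 -3.4  3.  -1.3
 -6.4] tilt [ 3.6 -7.4] s 0.141 pin-jaw 50.0 [ 4.4 -1.9]
-1 3 121.9 [-4.4  8.8  1.1 -0.6  1.3 -3.3 -5.5  2.3  0.6 -3.1  4.9 -3.4  3.  -1.3
 -6.4] tilt [ 3.6 -7.4] s 0.141 pin-jaw 50.0 [ 4.4 -1.9]
```

Solved: the pin axis is at jaw yaw + 115.2°, the tilt is 5.7° with the foot displaced along jaw + 90°, and the foot is 75.9 mm below the TCP. I'll go above the mouth with the foot centred and a jaw yaw of 47.3°.

Request:
drive_tool(deltas="0 -6 0 -12 -0.05; 0 -15 0 -35 -0.15; 0 -28 -1 -70 -0.27; 0 -42 -2 -110 -0.39; 0 -56 -3 -150 -0.51; 0 -70 -4 -190 -0.63; 0 -82 -5 -225 -0.73; 0 -92 -6 -260 -0.79; 0 -99 -6 -285 -0.813; 0 -103 -6 -302 -0.813; 0 -103 -6 -308 -0.813; 0 -103 -6 -309 -0.813")

```text
time_s: 27.85
position: [0.5127, 0.2664, 0.1951]
tcp_rot: [[-0.736, 0.677, -0.001], [0.677, 0.736, -0.0], [0.0, -0.001, -1.0]]
force: [0.4, 0.3, -0.8]
opening: 0.437
grasp_force: 30.0
```

Request:
drive_tool(deltas="0 0 0 0 0; 0 0 0 0 0")

```text
time_s: 28.05
position: [0.514, 0.2667, 0.1968]
tcp_rot: [[-0.736, 0.677, 0.003], [0.677, 0.736, 0.001], [-0.002, 0.002, -1.0]]
force: [-0.0, 0.8, -0.3]
opening: 0.439
grasp_force: 30.0
```

Run:
```python
from asc import *
m,s=shot("scene"); p=bot.read_state(); c=np.array(p["position"]); R=np.array(p["tcp_rot"]); y=np.arctan2(R[1,1],R[0,1]); print(p["time_s"],c,np.degrees(y),p["opening"],p["force"])
n=np.array([-np.sin(y),np.cos(y),0]); F=c+[0,0,.019]-.0954*(np.array([0,0,1])*np.cos(.0995)-n*np.sin(.0995)); print("foot",F)
print("foot px",proj(m,F),"mouth px",proj(m,[.5054,.2728,.103]))
u,v=proj(m,[.5054,.2728,.11]).round().astype(int); asc(s,u-35,v-25,u+40,v+30,1,1); print(u-35)
```

```text
28.1 [0.51385596 0.26667693 0.19673852] 47.37471972358729 0.4393477688617133 [-0.32652783  0.81601145 -1.03824788]
foot [0.50688306 0.27309453 0.12081037]
foot px [418.67105917 274.66874562] mouth px [416.5753251  279.23058967]
252 ooooooooooooooootttttooooo...oooooooo    ottttttttoo                       
253 oooooooooooooooottttttooooo..ooooooooo   ottoooooooo                       
254 oooooooooooooooooooooooooooooooooooooo   otooooooo                         
255 oooooooooooooooooootoooooooooooooooooo   ooooooooo                         
256 ooooooooooooooooooottttttoooooooooooooo  oooooooo                          
257 ooooooooooooooooooootttttooooooooooooooo     oooo                          
258 toooooooooooooooooooootoooooooooooooooooo    oooo                          
259 ottooooooooooooooootooooooooooooooooooooo     oo                           
260 tttoooooottoooooooooooooooooooooooooooooo     ooo                          
261 toooooooooooooooooooooooooooooooooooooooo      oo          ooo             
262 ottooooooooooooooooooooooooooooooooooooo       oo         oooo      
[... 2831 characters left out ...]
             ooo   otttttttooooooooooooooooooooooO......
299 oooootttttttttttto                    otttttttoooooooooooooooooooooooO.....
300 ooooooottttttttttto                  ottttttttoooooooooooooooooooooooo.....
301 oooooottttttttttttto                 ottttttttooooooooooooooooooooooooo....
302 ooooooottttttttttttto               ottttttttooooooooootoooooooooooooooo...
303 oooooooottttttttttttto             otttttttttoooooooooooooooooooooooooooo..
304 oooooooootttttttttttttto         otttttttttttoootooooooooooooooooooooooooo.
305 ooooooooootttttttttttttttooooooottttttttttttooooooooooooooooooooooooooooooo
306 oooooooooottttttttttttttttttttttttttttttttttootoooooooooooooooooooooooooooo
383
```

Request:
drive_tool(deltas="0 -0.5 0 -6 0; 0 -0.5 0 -14 0; 0 -0.5 0 -19 0; 0 -0.5 0 -22 0; 0 -0.5 0 -22 0; 0 -0.5 0 -22 0; 0 -0.5 0 -22 0")

```text
time_s: 28.8
position: [0.5121, 0.2665, 0.1735]
tcp_rot: [[-0.736, 0.677, -0.001], [0.677, 0.736, 0.0], [0.0, -0.0, -1.0]]
force: [-0.7, 1.4, -1.3]
opening: 0.439
grasp_force: 30.0
```

Request:
drive_tool(deltas="0 0 0 -1 0; 0 0 0 -2 0; 0 0 0 -3 0; 0 0 0 -4 0; 0 0 0 -4 0")

```text
time_s: 29.3
position: [0.5123, 0.2666, 0.1695]
tcp_rot: [[-0.736, 0.677, -0.0], [0.677, 0.736, 0.0], [0.0, 0.0, -1.0]]
force: [-1.4, 1.0, -0.1]
opening: 0.44
grasp_force: 30.0
```

Request:
drive_tool(deltas="0 0 0 -1 0; 0 0 0 -2 0; 0 0 0 -3 0; 0 0 0 -3 0")

```text
time_s: 29.7
position: [0.5122, 0.2665, 0.1664]
tcp_rot: [[-0.736, 0.677, -0.0], [0.677, 0.736, 0.0], [0.0, -0.0, -1.0]]
force: [-0.5, 1.9, 0.4]
opening: 0.438
grasp_force: 30.0
```

Request:
drive_tool(deltas="0 -1 1 0 0; 0 -2 2 0 0; 0 -3 3 0 0; 0 -4 4 0 0; 0 -5.5 5 0 0; 0 -7 6.4 0 0; 0 -7 6.4 0 0; 0 -7 6.4 0 0")

```text
time_s: 30.5
position: [0.5066, 0.2722, 0.1672]
tcp_rot: [[-0.736, 0.677, 0.003], [0.677, 0.736, -0.001], [-0.003, 0.001, -1.0]]
force: [3.2, -4.7, 1.2]
opening: 0.44
grasp_force: 30.0
```

Request:
drive_tool(deltas="0 0 0 -1 0; 0 0 0 -2 0; 0 0 0 -3 0; 0 0 0 -4 0; 0 0 0 -4 0")

```text
time_s: 31.0
position: [0.5069, 0.2724, 0.1643]
tcp_rot: [[-0.736, 0.677, 0.004], [0.677, 0.736, -0.001], [-0.003, 0.002, -1.0]]
force: [2.1, -4.5, 7.4]
opening: 0.439
grasp_force: 30.0
```

Request:
drive_tool(deltas="0 0 0 -1 0; 0 0 0 -2 0; 0 0 0 -3 0; 0 0 0 -4 0; 0 0 0 -5 0; 0 0 0 -5 0")

```text
time_s: 31.6
position: [0.5069, 0.2723, 0.1598]
tcp_rot: [[-0.736, 0.677, 0.004], [0.677, 0.736, -0.001], [-0.003, 0.002, -1.0]]
force: [0.7, -5.4, 9.8]
opening: 0.438
grasp_force: 30.0
```

Request:
drive_tool(deltas="0 0 0 -1 0; 0 0 0 -2 0; 0 0 0 -2 0; 0 0 0 -2 0")

```text
time_s: 32.0
position: [0.5069, 0.2723, 0.158]
tcp_rot: [[-0.736, 0.677, 0.004], [0.677, 0.736, -0.001], [-0.004, 0.002, -1.0]]
force: [0.7, -5.5, 12.1]
opening: 0.437
grasp_force: 30.0
```

Pin depth is about 12 mm by both force and geometry. Now I'll turn it clockwise.

Request:
drive_tool(deltas="0 0 0 0 -0.08; 0 0 0 0 -0.18; 0 0 0 0 -0.28; 0 0 0 0 -0.38; 0 0 0 0 -0.48; 0 0 0 0 -0.58; 0 0 0 0 -0.66; 0 0 0 0 -0.72; 0 0 0 0 -0.76; 0 0 0 0 -0.76")

```text
time_s: 33.0
position: [0.5055, 0.2723, 0.1575]
tcp_rot: [[-0.067, 0.998, 0.001], [0.998, 0.067, -0.001], [-0.001, 0.001, -1.0]]
force: [0.3, -5.2, 10.5]
opening: 0.439
grasp_force: 30.0
```

Run:
```python
from h import *
p=bot.read_state(); R=p["tcp_rot"]; print(p["position"],p["force"],p["moment"],np.degrees(np.arctan2(R[1][1],R[0][1])),p["opening"])
```

```text
[0.5054753  0.2723089  0.15750471] [ 0.30073043 -5.2486281  10.48217683] [-1.28785527  0.28090441 -0.02975781] 3.8356345675153105 0.4388579419947779
```

Request:
drive_tool(deltas="0 0 0 0 -0.04; 0 0 0 0 -0.08; 0 0 0 0 -0.08")

```text
time_s: 33.3
position: [0.5052, 0.2724, 0.1575]
tcp_rot: [[0.012, 1.0, 0.0], [1.0, -0.012, -0.001], [-0.001, 0.0, -1.0]]
force: [-0.6, -4.2, 10.5]
opening: 0.444
grasp_force: 30.0
```

Run:
```python
from h import *
p=bot.read_state(); R=p["tcp_rot"]; print(p["position"],p["force"],p["moment"],np.degrees(np.arctan2(R[1][1],R[0][1])),p["opening"])
```

```text
[0.50519914 0.2724115  0.15747009] [-0.61396076 -4.23154765 10.54765115] [-1.13429083  0.4571018   0.20734315] -0.7064114883835709 0.44367232043671734
```

The yaw moment rose, so the pins are at the stop. I'll let up and release.

Request:
drive_tool(deltas="0 0 0 1 0; 0 0 0 3 0; 0 0 0 5 0; 0 0 0 7 0; 0 0 0 8 0; 0 0 0 8 0")

```text
time_s: 33.9
position: [0.5051, 0.2726, 0.1633]
tcp_rot: [[0.013, 1.0, -0.001], [1.0, -0.013, -0.001], [-0.001, -0.001, -1.0]]
force: [1.1, -4.2, -0.8]
opening: 0.435
grasp_force: 30.0
```

Request:
drive_tool(deltas="42 0 0 8 0; 50 0 0 8 0; 65 0 0 8 0; 75 0 0 8 0; 75 0 0 8 0; 75 0 0 8 0; 75 0 0 20 0; 75 0 0 45 0; 75 0 0 80 0; 75 0 0 100 0; 75 0 0 100 0; 75 0 0 100 0")

```text
time_s: 35.1
position: [0.5052, 0.2729, 0.2641]
tcp_rot: [[0.013, 1.0, 0.001], [1.0, -0.013, 0.0], [0.0, 0.001, -1.0]]
force: [0.5, -0.7, -0.6]
opening: 0.863
grasp_force: 0.0
```

Run:
```python
from asc import *
m,s=shot("scene"); p=bot.read_state(); print(p["time_s"],p["position"],p["force"],p["opening"])
for z in(.0895,.1155,.1395,.2035,.217): print(z,proj(m,[.5054,.2728,z]).round(1))
u,v=proj(m,[.5054,.2728,.15]).round().astype(int); asc(s,u-35,v-60,u+35,v+45,1,2); print(u-35)
# switch from scene
M=imaging.camera_model("top")
y=np.radians(72.5); L=np.array([.5054,.2728])-.06*np.array([np.cos(y),np.sin(y)]); print("lamp",L,"switch",L-.078*np.array([np.cos(y),np.sin(y)]),"press",L-.094*np.array([np.cos(y),np.sin(y)]))
```

```text
35.15 [0.50463755 0.2726375  0.26308089] [ 0.52392628 -0.09101624 -0.07471474] 0.862831964942017
0.0895 [414.8 283.1]
0.1155 [418.3 275.6]
0.1395 [421.6 268.3]
0.2035 [431.3 247. ]
0.217 [433.5 242.2]
205 .............             .                      .       .......   .  
207 ............        .                                        .   .    
209 ...........              oooo                            ..  ..       
211 ............  ...        oooo                           .             
213 ............          .        .      .                    .          
215 ...........   ..    ..          .     .                               
217 ..........o               .     ..                       .            
219 ..........o        .   .     .                                        
221 ...............                    .    ..                         .  
223 ...............o       ..                              ..             
225 ...................           .....               ooooo       oo      
227 ......................                ...          ooo       ooooo    
[... 2469 characters left out ...]
......
295 oooottttttto       ooooooootttttttoottttooooooooooooooooooooo.........
297 tooottttttto              oottoo ootttttooooooooooooooooooooooo.......
299 oototttttttto                    ottttttooooooooooooooooooooooooO.....
301 ootttttttttttt                  otttttttooooooooootooooooooooooooo....
303 ooootttttttttttto             ottttttttooooooooooooooooooooooooooooo..
305 oooootttttttttttttttoooooootttttttttttoooooooooooooooooooooooooooooooo
307 oooooooottttttttttttttttttttttttttttttoooooooooooooooooooooooooooooooo
309 ooooooooooooottttttttttttttttttttttttooooooooooooooooooooooooooooooooo
388
lamp [0.48735765 0.21557698] switch [0.4639026  0.14118706] press [0.45909131 0.12592759]
```

The bulb stands locked and upright on the holder axis. Next I'll close the fingers, line the jaw up with lamp x and go over the raised end of the rocker.

Request:
drive_tool(deltas="0 -6 -20 0 -0.05; 0 -18 -60 0 -0.12; 0 -30 -100 0 -0.2; 0 -40 -130 0 -0.26; 0 -46 -147 0 -0.29; 0 -46 -147 -30 -0.29; 0 -46 -147 -75 -0.29; 0 -46 -147 -120 -0.29; 0 -46 -147 -155 -0.29; 0 -46 -147 -180 -0.29; 0 -46 -147 -190 -0.29; 0 -46 -147 -190 -0.29")

```text
time_s: 36.35
position: [0.4577, 0.1257, 0.0718]
tcp_rot: [[0.299, 0.954, -0.005], [0.954, -0.299, -0.0], [-0.002, -0.005, -1.0]]
force: [0.4, 0.2, 0.5]
opening: 0.007
grasp_force: 0.0
```

Request:
drive_tool(deltas="0 0 0 -4 0; 0 0 0 -8 0; 0 0 0 -12 0; 0 0 0 -15 0; 0 0 0 -18 0; 0 0 0 -20 0; 0 0 0 -20 0")

```text
time_s: 37.05
position: [0.4597, 0.1252, 0.0556]
tcp_rot: [[0.298, 0.955, 0.002], [0.955, -0.298, -0.001], [-0.0, 0.002, -1.0]]
force: [-2.8, -4.0, 20.1]
opening: 0.006
grasp_force: 10.1
```

The tip bottomed at 55.6 mm with 20 N, so the rocker is fully down. I'll retreat and verify.

Request:
drive_tool(deltas="0 0 0 5 0; 0 0 0 25 0; 0 0 0 60 0; 0 -5 -10 100 0; 0 -10 -30 140 0; 0 -10 -40 170 0; 0 -10 -40 180 0; 0 -10 -40 180 0; 0 -10 -40 180 0; 0 -10 -40 180 0")

```text
time_s: 38.05
position: [0.4481, 0.0864, 0.2318]
tcp_rot: [[0.298, 0.955, -0.004], [0.955, -0.298, 0.0], [-0.001, -0.004, -1.0]]
force: [0.5, -0.6, -0.3]
opening: 0.003
grasp_force: 0.0
```

Run:
```python
from asc import *
m,s=shot("scene"); p=bot.read_state(); print(p["time_s"],p["position"],p["force"],p["grasp_force"])
a=cv2.imread("pics/scene0.png")[:,:,::-1].astype(int)
u,v=proj(m,[.4639,.1412,.058]).round().astype(int); print(u,v)
for im in(a,s.astype(int)):
    for r in range(-16,18,3): print("".join("%4d"%x for x in im[v+r,u-20:u+22:3,1]))
    print()
print("lamp patch",a[320:335,330:420].mean().round(1),s[320:335,330:420].mean().round(1))
u,v=proj(m,[.5054,.2728,.15]).round().astype(int); asc(s,u-35,v-40,u+35,v+35,1,3)
```

```text
38.1 [0.44820198 0.08634701 0.23182746] [ 0.25366709 -0.50447075 -0.39197437] 0.0
363 236
  65  64  62  57  44  42  41  46  44  47  45  44  56  61
  61  60  47  46  43  40  41  42  43  48  46  44  42  56
  47  42  42  46  44  39  33  43  39  46  43  47  47  49
  44  45  45  45  42  77  44  40  46  45  44  42  45  48
  46  43  39  27  61  29  21  21  39  43  42  45  42  46
  48  18  26  14  24  23  22  20  27  43  44  39  47  48
  48  45  12  21  27  17  27  27  26  29  47  50  39  43
  47  45  37  21  23  25  25  24  25  22  24  44  42  41
  47  46  43  37  22  22  15  24  27  26  24  40  38  43
  45  45  44  43  26  20  22  23  17  23  31  22  44  42
  41  45  44  43  43  26  17  22  20  21  30  43  40  46
  43  43  41  46  49  42  19  27  30  44  40  47  43  45

  68  67  67  66  48  46  45  44  48  50  50  53  61  66
  64  64  51  51  46  45  52  51  44  53  50  53  51  62
  58  49  49  50  48  43  44  48  48  46  46  45  50  49
  47  46  49  53  38  43  34  50  48  45  43  48  53  46
  52  46  43  32  73  45  23  24  47  47  45  46  49  50
  49  25  23  29  24  18  23  22  30  49
[... 1555 characters left out ...]
oooo.....................
273 tttottttoooooooooooooooooooooooooooooooooooooooo......................
276 tttottotttoooooooooooooooooooooooooooooooooooooo......................
279 oootottttttttoooooooooooooooooooooooooooooooooo.......................
282 ooooooottttttttottttttooooooooooooooooooooooooooo.....................
285 ooooootttttttttttttttooooooooooooooooooooooooooooooo..................
288 oooottttttttoootttttttttttttttttttooooooooooooooooooooO...............
291 oootttttttto   otttttttottoooooooottooooooooooooooooooooo.............
294 oootttttttt      oottttooooooottttoottttoooooooooooooooooooo..........
297 ttoottttttto              oottooooottttttoooooooooooooooooooooo.......
```

```bash
python3 -c "
from rig import bot
print(bot.hand_in())"
```

```text
the job is handed in; nothing more can be done
None
```

I handed the job in at about 38 s with the tubular bulb locked upright in the lampholder and the rocker pressed fully down; the first lift dropped the bulb back into its tray hole and I re-gripped it, and no verdict came back.

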